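# Goods-in width check of a plate delivery on the bench caliper

## Task

Check the width of the aluminium plates that have just been delivered: stack all the plates lying on the bench flat on the bed of the bench caliper, tap the stack until its edges are flush and it sits squarely against the fixed jaw and the end stop with the sliding jaw still standing clear, and then slide the jaw shut until it presses gently but firmly on the flush stack, and keep it pressed for a moment. Afterwards draw the jaw fully open again, lay all the plates flat on the black rubber mat (stacked or side by side) and leave the jaw open. Leave the other things on the bench where they are.

Things in the scene. Friction and masses are not known exactly. Their poses are not given: they have to be found in the camera images.
- gauge: bench caliper, fixed; grey base 245 x 150 mm (x -25 to 220, y -15 to 135), 20 mm thick: its top is the bed. Origin on the underside, below the corner where the fixed jaw's face (x = 0) meets the end stop's face (y = 0); x points from the fixed towards the sliding jaw, y away from the end stop. The flush stack covers x 0 to 60, y 0 to 120 mm (its centre at x 30, y 60)
- fixed_jaw (a point): middle of the fixed jaw's face at bed height (gauge x 0, y 60, z 20 mm); the jaw is two upright steel blocks, gauge y 0 to 28 and 92 to 120 mm, x -18 to 0, tops 70 mm above the bench, with a 64 mm wide opening between them for a finger
- end_stop (a point): middle of the end stop's face at bed height (gauge x 30, y 0, z 20 mm); the stop is an upright steel block at gauge x 8 to 52, y -14 to 0 mm, top 70 mm above the bench
- jaw: sliding jaw of the caliper with its carriage. Origin on the bed at the middle of its measuring face, axes as the gauge's, so its x in the gauge frame is the clear gap between the jaws: 45 mm at the shut end of the slide, 60 when it touches a flush stack, 115 fully open. Face 50 mm wide (gauge y 35 to 85), 14 mm thick, 50 mm high. About 2 N of friction; it stays where it is left
- jaw_grip (a point): point in the black upright thumb post on the sliding carriage, 8 mm below the post's top, 90 mm above the bench; the post measures 20 mm along the slide and 30 mm across it, stands clear from 36 to 97.5 mm above the bench, and its axis is 58 mm behind the measuring face
- mat: black rubber packing mat fixed on the bench, 190 (x) x 170 (y) mm, 8 mm thick; origin at the centre of its underside
- plate1: aluminium mounting plate, 120 x 60 x 10 mm, 0.15 kg, with a hole pattern for looks; all the plates are alike and two to four are present; origin at the centre of its underside, x along its 120 mm length, y along its 60 mm width, z through its thickness (it may lie either face up)
- plate2: aluminium mounting plate, 120 x 60 x 10 mm, 0.15 kg, with a hole pattern for looks; all the plates are alike and two to four are present; origin at the centre of its underside, x along its 120 mm length, y along its 60 mm width, z through its thickness (it may lie either face up)
- plate3: aluminium mounting plate, 120 x 60 x 10 mm, 0.15 kg, with a hole pattern for looks; all the plates are alike and two to four are present; origin at the centre of its underside, x along its 120 mm length, y along its 60 mm width, z through its thickness (it may lie either face up)
- plate4: aluminium mounting plate, 120 x 60 x 10 mm, 0.15 kg, with a hole pattern for looks; all the plates are alike and two to four are present; origin at the centre of its underside, x along its 120 mm length, y along its 60 mm width, z through its thickness (it may lie either face up)
- carton_a: small brown carton 90 x 70 x 60 mm, leave alone
- carton_b: small brown carton 100 x 80 x 50 mm, leave alone
- tape: white tape roll lying flat, 100 mm across, 45 mm high, leave alone
- bottle: green plastic bottle, 60 mm across, 150 mm high, leave alone
- driver: screwdriver lying on the bench, leave alone
- cup: white plastic cup, 72 mm across, 85 mm high, leave alone
There are look-alikes about, which are no part of the job. Leave any orange look-alike of the plate2 alone. What is shaped like the plate1 but yellow is not meant.

How it is judged:
By the outcome, as a careful person would: the job done as asked, in the order asked, and still so for the second after the job is handed in, with the robot touching nothing.
Of plate1, plate2, plate3, plate4 only 2 to 4 are there at a start; the rules pass over those that are not, and their reading is None.
At some moment in a run one of plate1, plate2, plate3, plate4 may be knocked a few centimetres aside while the robot is not near it.
Once in a run the grip may slacken for a moment while it holds something.
It also fails if it takes over 210 s, if anything falls off the work surface, if the arm or the gripper's body presses on something with over 40 N, if the wrist force passes 120 N, or if a joint passes its speed limit or range.

## Robot

A 6-joint arm with a two-finger parallel gripper is mounted at the origin on the work surface. World frame = base frame: x ahead of the robot, y to its left, z up, the work surface at z = 0. Lengths are in mm, angles in rad, forces in N, time in s.
With the tool pointing down it reaches from about 350 to 775 mm from the base axis. Payload 7.3 kg.
Tool frame: the origin (TCP) lies between the finger pads; the fingertips stand 25 mm ahead of it and the grasp point (between the pads) lies 6 mm ahead of it; z points along the fingers, y is the direction in which the jaws open and shut (so a half turn about z gives the same grasp; the last joint's range is limited). The gripper opens to 92 mm and grips with 3 to 60 N. Pads are 19 mm wide; open, the fingers measure 130 mm over their backs; the gripper's body (75 mm by 190 mm) begins 47 mm behind the grasp point.
Start: joints at [1.13, 0.342, 1.524, -0, 1.275, -0.146], TCP at [152.522, 502.374, 251.741] pointing down, gripper open.
Joint ranges: [-2.53, 2.53], [-0.77, 2.02], [0.04, 2.7], [-1, 4.14], [0.28, 2.66], [-3.11, 3.11]. Speed limits (rad/s): [2.57, 2.57, 3.14, 3.14, 3.14, 3.14].

## Interface

Orientations are given as [roll, pitch, yaw] about the fixed x, y, z axes, in that order (R = Rz(yaw) Ry(pitch) Rx(roll)).
In Python, from plant import get_obs, capture, calibration, close_job gives the robot as it stands. The module is installed in compiled form; this text tells all that it offers.
- The arm moves only by the shell command python3 -m jog 'ROWS'. ROWS is JSON, one flat list of numbers, 5 for each row, row after row: the closure, from 0 (fully open) to 1 (shut), then the shift along the tool's x, y, z in mm, then the turn about the tool's z in degrees. In form: [fingers, tx, ty, tz, yaw, fingers, tx, ty, tz, yaw, ...]. A call has 1 to 5 rows; each row shifts and turns the pose as measured when the row begins, along the tool's axes as they then stand; what a row does not reach is not made up. A row lasts 1/10 s, in which the tool goes at most 50 mm and 8.59 degrees, less where a joint would pass 70% of its speed; a pose out of reach is approached as far as the arm can. A call is refused whole if a number of a shift passes 50 or a number of a turn 8.59, either way. A call with a gripper value outside its range is refused whole. The fingers move at their own pace and stop on an object; the grip force is fixed at half the most. Time passes only in rows, so rows that do not move let the fingers close. It gives the time, the measured TCP pose, the force and the opening at its end, in the units of the state.
- get_obs(): the state, without advancing time (a new reading comes with each control period).
- capture(name): name is "scene" or "top" or "wrist"; returns (picture, depth): 400x640x3 uint8, red, green, blue; 400x640 float32, mm along the optical axis (not along the pixel's ray), 0 where there is no reading.
- calibration(name): a dict with "fovy" (degrees; the focal length in pixels is half the picture's height over the tangent of half this angle, whatever the lens; pixels are square), "cx", "cy" (the principal point, pixels), "R" (3x3) and "t" (3): a world point X has camera coordinates R X + t. Camera axes: x right, y down, z forward; pixel columns grow to the right and rows downward; lengths in mm; the calibration is good to about 2 mm. A picture is of the moment at which its call begins: read the wrist's pose just before it. calibration takes no time and is no camera call; for the wrist camera it gives the pose at the moment of the call.
- close_job(): hands the job in, once; it reports no verdict.
The state is a dict: "time": time; "joint_positions": joint angles; "dq": joint speeds; "tau": joint torques, N m; "tool_pos": TCP position; "tcp_rot": TCP orientation; "contact_force": force on the tool from outside, world axes, zero at the start; "moment": the same for the moment, N m; "grip_width": finger opening in mm.
Only numpy, scipy, OpenCV 4.12 (cv2) and the standard library are available. Lean on these libraries where they do the work, as an engineer would, in place of code of your own. Each camera call takes 0.05 s, during which the arm holds its last target.

## Working session

There is one attempt and no reset: what is moved stays moved. The work goes in short steps, Python scripts to look and compute and a shell command to move; the robot and the scene stay as the last step left them, time stands still between calls to the robot, and variables do not carry over. Pictures are saved under pics/ and viewed, and the job is handed in when it is done.

```bash
mkdir -p pics; ls; python3 - <<'E'
from plant import *
import cv2
print(get_obs())
for n in("scene","top","wrist"):
    c=calibration(n);print(n,c)
    p,d=capture(n)
    cv2.imwrite(f"pics/{n}0.png",p[:,:,::-1])
E
```

```text
pics
{'time': 0.0, 'joint_positions': array([ 1.12999126e+00,  3.42755093e-01,  1.52502112e+00, -5.35495076e-06,
        1.27537913e+00, -1.45974552e-01]), 'dq': array([ 8.29458551e-05,  9.20047612e-04, -1.21667246e-03, -4.58295815e-04,
        3.14711428e-04, -2.29041584e-03]), 'tau': array([-2.21997420e-04, -4.31237698e+01, -2.44223481e+01,  7.17388233e-02,
        5.60841768e-02, -1.70287094e-04]), 'tool_pos': array([152.36332556, 502.02340972, 251.02669481]), 'tcp_rot': array([-3.14004584e+00, -2.22236810e-04,  2.84676353e+00]), 'contact_force': array([-0.11954362, -0.34337636, -0.46104481]), 'moment': array([-0.01970171,  0.01831802,  0.00270382]), 'grip_width': 91.88286440042427}
scene {'fovy': 57.900754724343294, 'cx': 320.1440650958831, 'cy': 201.5154124036579, 'R': array([[-0.21420977,  0.976711  ,  0.0122389 ],
       [ 0.71478502,  0.16527987, -0.67953288],
       [-0.66573009, -0.1368144 , -0.73354296]]), 't': array([   6.91177515, -329.34978258, 1369.05550429])}
top {'fovy': 48.30343858605924, 'cx': 316.04544827889157, 'cy': 192.5912580292754, 'R': array([[ 0.01138928, -0.99979855, -0.01652725],
       [-0.98990184, -0.00893792, -0.14147247],
       [ 0.14129625,  0.01797162, -0.98980422]]), 't': array([  91.83796417,  540.11378285, 1578.9123723 ])}
wrist {'fovy': 70.31521394721068, 'cx': 318.73971545095765, 'cy': 203.43910136455466, 'R': array([[ 0.28976984,  0.95709555, -0.00124849],
       [ 0.91067005, -0.27531226,  0.3080312 ],
       [ 0.29447156, -0.09039511, -0.95137544]]), 't': array([-524.2766    ,  -39.35853697,  392.0331633 ])}
```

View pics/scene0.png

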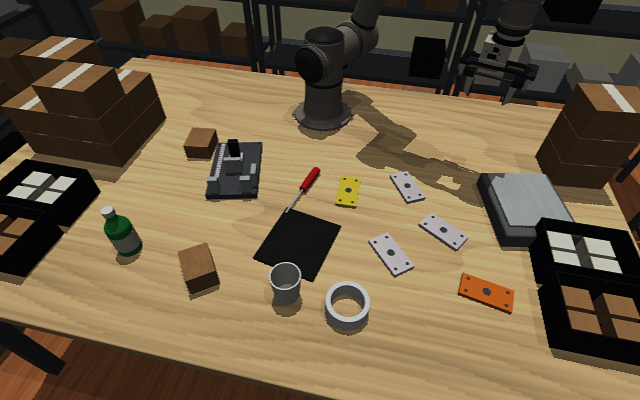

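View pics/top0.png

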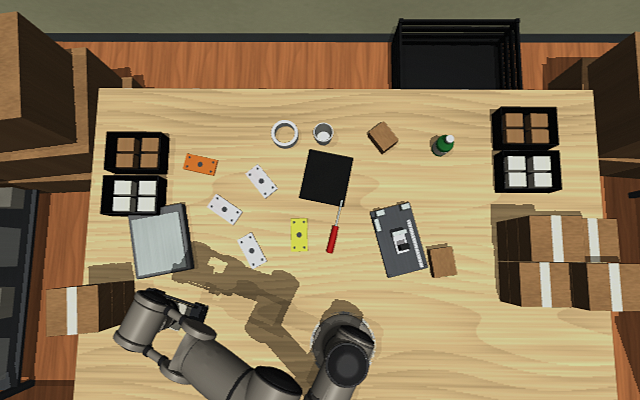

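View pics/wrist0.png

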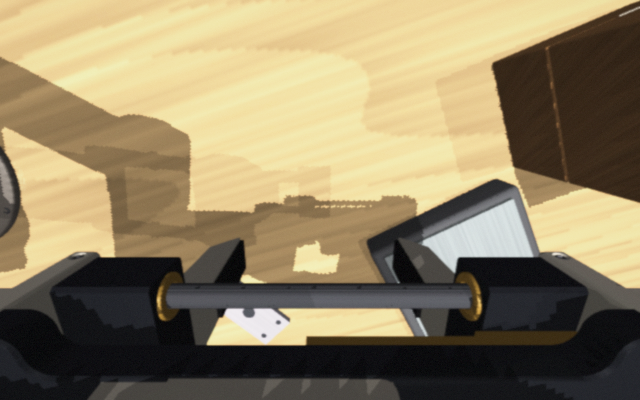

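Three bare plates at top-view pixels (225,208), (261,181) and (252,250). The orange and yellow ones are look-alikes. The caliper is at (400,240) and the mat at (326,178). Next I measure.

```bash
cat > h.py <<'E'
from plant import *
import numpy as np, cv2
def K(n):
    c=calibration(n); f=200/np.tan(np.radians(c["fovy"]/2)); return c,f
def onplane(n,u,v,z,c=None):
    if c is None: c,f=K(n)
    else: f=200/np.tan(np.radians(c["fovy"]/2))
    R=c["R"];C=-R.T@c["t"]; r=R.T@np.array([(u-c["cx"])/f,(v-c["cy"])/f,1])
    return C+r*(z-C[2])/r[2]
def proj(n,X,c=None):
    if c is None: c=calibration(n)
    f=200/np.tan(np.radians(c["fovy"]/2)); p=c["R"]@np.array(X,float)+c["t"]
    return np.array([c["cx"]+f*p[0]/p[2],c["cy"]+f*p[1]/p[2]])
def cloud(n,d,c=None):
    if c is None: c=calibration(n)
    f=200/np.tan(np.radians(c["fovy"]/2))
    v,u=np.mgrid[0:400,0:640]
    P=np.stack([(u-c["cx"])/f*d,(v-c["cy"])/f*d,d],-1)-c["t"]
    return P@c["R"]   # R^T p
def crop(p,x0,y0,x1,y1,s,name):
    cv2.imwrite("pics/"+name,cv2.resize(p[y0:y1,x0:x1,::-1].copy(),None,fx=s,fy=s,interpolation=cv2.INTER_CUBIC))
def plates(n,p,d,c=None):
    P=cloud(n,d,c); h=cv2.cvtColor(p,cv2.COLOR_RGB2HSV)
    m=((h[...,1]<50)&(h[...,2]>120)&(P[...,2]<45)&(P[...,2]>3)).astype(np.uint8)
    m=cv2.morphologyEx(m,cv2.MORPH_CLOSE,np.ones((5,5)))
    k,l,s,ce=cv2.connectedComponentsWithStats(m)
    out=[]
    for i in range(1,k):
        if s[i,4]<200: continue
        v,u=np.nonzero(l==i); z=np.median(P[v,u,2])
        W=np.array([onplane(n,a,b,10,c)[:2] for a,b in zip(u,v)],np.float32)
        out.append((ce[i].round(1),s[i,4],round(float(z),1),cv2.minAreaRect(W),np.median(p[v,u],0)))
    return out
E
python3 - <<'E'
from h import *
p,d=capture("top")
for o in plates("top",p,d): print(o)
crop(p,180,150,330,280,5,"t1.png"); crop(p,350,180,470,300,5,"t2.png")
p,d=capture("scene")
for o in plates("scene",p,d): print(o)
crop(p,190,120,290,220,6,"s2.png")
E
```

```text
(array([284.2, 132.5]), np.int32(214), 43.3, ((771.1414794921875, 220.0222930908203), (98.43383026123047, 96.6102066040039), 19.3311824798584), array([216., 220., 223.]))
(array([261.3, 180.9]), np.int32(506), 9.0, ((585.4964599609375, 302.346435546875), (120.25909423828125, 60.50587844848633), 39.731475830078125), array([211., 212., 213.]))
(array([224.5, 208.9]), np.int32(524), 8.9, ((479.57232666015625, 435.54498291015625), (121.40850830078125, 60.557411193847656), 56.29056167602539), array([211., 211., 212.]))
(array([251.7, 250.4]), np.int32(536), 8.9, ((329.1551513671875, 330.2807312011719), (119.06385040283203, 60.17686462402344), 29.74260902404785), array([212., 214., 214.]))
(array([407.2, 185.7]), np.int32(551), 12.3, ((323.47509765625, 334.0072937011719), (120.7916030883789, 60.5316162109375), 29.553876876831055), array([176., 171., 173.]))
(array([443.7, 230. ]), np.int32(763), 12.0, ((474.8671569824219, 440.1369934082031), (120.84716796875, 60.230186462402344), 56.306297302246094), array([177., 171., 174.]))
(array([391. , 253.1]), np.int32(871), 11.6, ((582.07470703125, 305.8659362792969), (119.59197998046875, 59.8094596862793), 39.42141342163086), array([181., 176., 179.]))
(array([347.5, 303. ]), np.int32(381), 45.9, ((740.9624633789062, 218.06492614746094), (100.5777816772461, 99.40177917480469), 46.19773864746094), array([191., 191., 194.]))
```

View caliper.

View pics/t2.png

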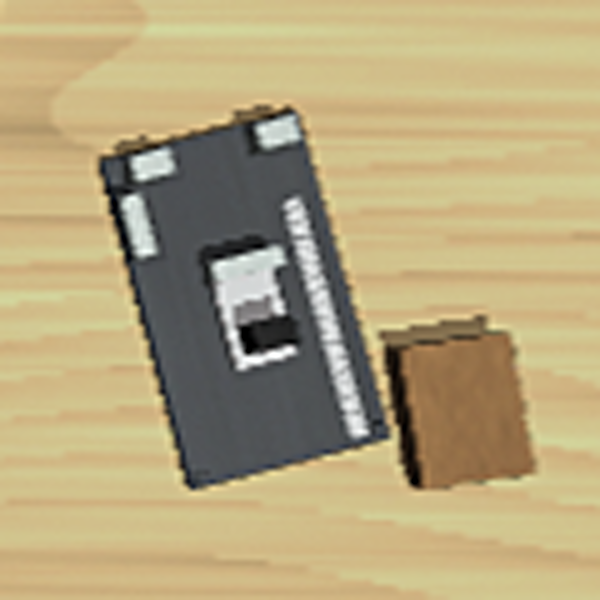

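View pics/s2.png

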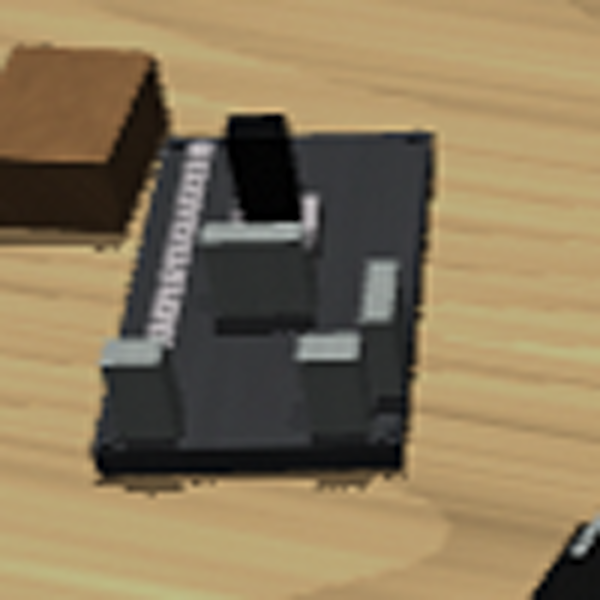

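View pics/t1.png

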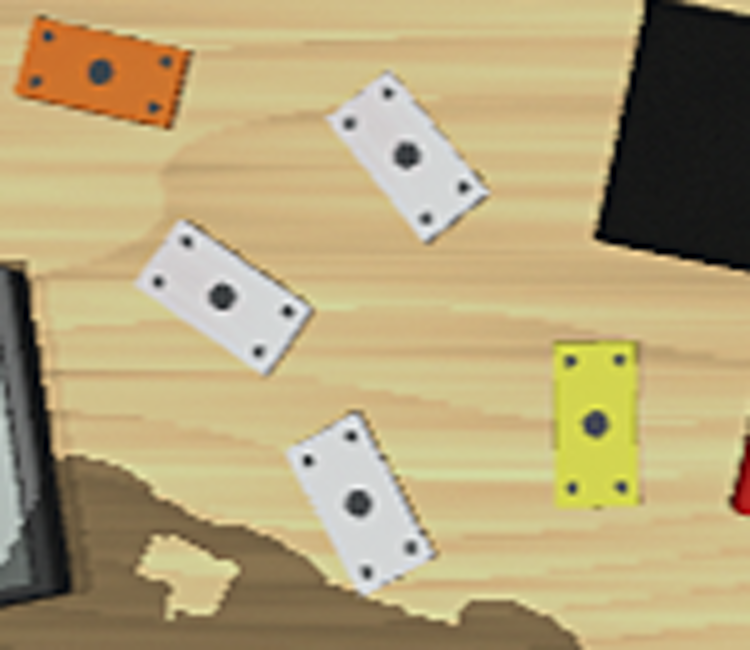

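```bash
python3 - <<'E'
from h import *
from scipy.optimize import least_squares
obs=[]
for (u,v),g in {(100,157):(-25,-15,20),(297,107):(-25,135,20),(190,488):(220,-15,20),(388,437):(220,135,20)}.items():
    obs.append(("top",350+u/5-.4,180+v/5-.4,g))
# top jaw tops z=70: centres
for (u,v),g in {(152,164):(-9,14,70),(277,133):(-9,106,70),(138,226):(30,-7,70)}.items():
    obs.append(("top",350+u/5-.4,180+v/5-.4,g))
for (u,v),g in {(433,133):(220,-15,20),(405,450):(-25,-15,20),(97,450):(-25,135,20)}.items():
    obs.append(("scene",190+u/6-.4,120+v/6-.4,g))
for (u,v),g in {(133,352):(-9,106,70),(330,347):(-9,14,70),(379,290):(30,-7,70)}.items():
    obs.append(("scene",190+u/6-.4,120+v/6-.4,g))
cal={n:calibration(n) for n in("top","scene")}
def fit(ob):
    def r(q):
        c,s=np.cos(q[2]),np.sin(q[2]);e=[]
        for n,u,v,g in ob:
            X=[q[0]+c*g[0]-s*g[1],q[1]+s*g[0]+c*g[1],g[2]]
            e+=list(proj(n,X,cal[n])-[u,v])
        return e
    best=min((least_squares(r,[x0,-200,y]) for x0 in (500,) for y in (2.6,3.1,-2.6)),key=lambda b:b.cost)
    return best
for ob in ([o for o in obs if o[0]=="top"],[o for o in obs if o[0]=="scene"],obs):
    b=fit(ob);print(b.x.round(3),np.degrees(b.x[2]).round(2),b.cost,np.abs(b.fun).max())
    q=b.x;G=q
q=G;c,s=np.cos(q[2]),np.sin(q[2])
# jaw post top center in scene crop ~ (258,117)-(…): 97.5
p,d=capture("top");P=cloud("top",d)
m=(P[...,2]>90)&(P[...,2]<105)
v,u=np.nonzero(m[230:270,385:425]);X=P[v+230,u+385];print("post",len(X),X.mean(0))
w=X.mean(0)[:2]-q[:2];print("gauge",c*w[0]+s*w[1],-s*w[0]+c*w[1])
# mat
crop(p,290,140,365,215,8,"t3.png")
for g in ((30,60),(173,60),(118,60)): print(g,q[0]+c*g[0]-s*g[1],q[1]+s*g[0]+c*g[1])
E
```

```text
[ 454.68  -118.04    -2.884] -165.23 0.6707881739846987 0.6559592890080239
[ 449.115 -114.688    3.405] 195.11 1.5170376357975448 1.0336684205506117
[ 451.857 -115.695    3.406] 195.15 7.434338156967854 1.7618073531415348
post 54 [ 347.94817686 -209.83584352   97.24488607]
gauge 124.89981972232543 63.71386659509728
(30, 60) 438.57941499543585 -181.45015587955552
(173, 60) 300.5490266705445 -218.82142691600416
(118, 60) 353.6376375647335 -204.44786113275467
```

View pics/t3.png

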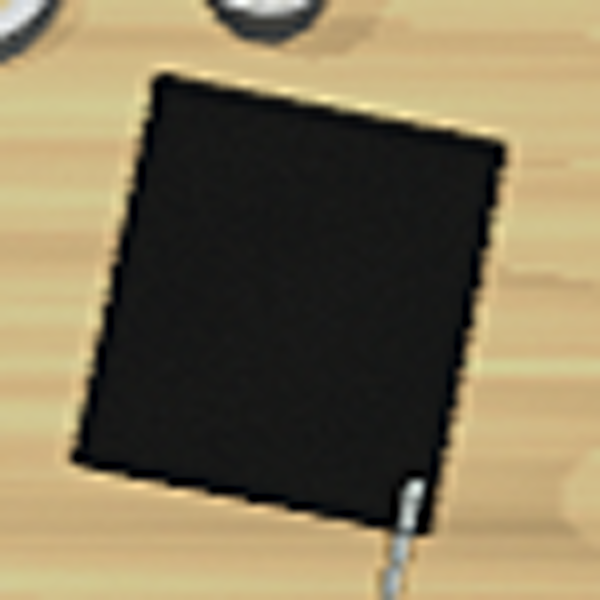

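```bash
cat >> h.py <<'E'
from scipy.spatial.transform import Rotation as Ro
def need(x,y,z,yawdeg=None):
    o=get_obs();R=Ro.from_euler("xyz",o["tcp_rot"]).as_matrix()
    d=np.array([x,y,z])-o["tool_pos"]
    yaw=np.degrees(o["tcp_rot"][2])
    msg="need tool %s n50=%.1f"%((R.T@d).round(1),np.abs(R.T@d).max()/50)
    if yawdeg is not None:
        t=(yaw-yawdeg+180)%360-180
        msg+=" turn %.1f (n=%.1f)"%(t,abs(t)/8.5)
        # tool shift after turning
        R2=Ro.from_euler("xyz",[np.pi,0,np.radians(yawdeg)]).as_matrix()
        msg+=" after-turn tool %s"%((R2.T@d).round(1))
    print(msg,"| pos",o["tool_pos"].round(1),"yaw %.1f"%yaw,"F",o["contact_force"].round(1),"w %.1f"%o["grip_width"],"t %.1f"%o["time"])
E
python3 - <<'E'
from h import *
c=calibration("wrist");o=get_obs();R=Ro.from_euler("xyz",o["tcp_rot"]).as_matrix()
print("cam in tool",R.T@(-c["R"].T@c["t"]-o["tool_pos"]), (R.T@c["R"].T).round(3))
need(470,150,251)
need(345,-208,251,105)
# mat fit from top & plates
for u,v in ((157,75),(505,145),(430,533),(73,460)):print(onplane("top",290+u/8-.4,140+v/8-.4,8).round(1))
E
```

```text
cam in tool [  83.70645919   -0.15428325 -133.29378848] [[ 0.001 -0.951 -0.308]
 [ 1.     0.001  0.   ]
 [-0.    -0.308  0.951]]
need tool [-406.2 -244.8    0.6] n50=8.1 | pos [152.5 502.3 251.5] yaw 163.1 F [0.2 0.3 0.6] w 91.6 t 0.3
need tool [-390.6 -623.7    0.8] n50=12.5 turn 58.1 (n=6.8) after-turn tool [-7.359e+02  2.100e+00  5.000e-01] | pos [152.5 502.3 251.5] yaw 163.1 F [0.2 0.3 0.6] w 91.6 t 0.3
[708.7 125.4   8. ]
[676.4 -37.6   8. ]
[493.8  -3.1   8. ]
[526.2 161.7   8. ]
```

```bash
python3 -m jog '[0,-46,-28,0,0,0,-46,-28,0,0,0,-46,-28,0,0,0,-46,-28,0,0,0,-46,-28,0,0]'; python3 -m jog '[0,-46,-28,0,0,0,-46,-28,0,0,0,-46,-28,0,0,0,-46,-28,0,0,0,-20,-14,0,8.5]'
python3 - <<'E'
from h import *
need(345,-208,251,105)
E
```

```text
time: 0.8
tool_pos: [320.6, 314.9, 250.7]
tcp_rot: [3.14, -0.001, 2.859]
contact_force: [1.1, 0.6, -0.3]
grip_width: 91.7
time: 1.3
tool_pos: [472.3, 144.3, 251.2]
tcp_rot: [3.138, 0.002, 2.707]
contact_force: [0.1, 0.5, -0.3]
grip_width: 91.9
need tool [ -32.8 -373.1   -1.1] n50=7.5 turn 50.1 (n=5.9) after-turn tool [-3.073e+02 -2.142e+02  2.000e-01] | pos [472.3 144.3 251.2] yaw 155.1 F [ 0.1  0.5 -0.3] w 91.9 t 1.3
```

```bash
python3 -m jog '[0,0,0,0,8.4,0,0,0,0,8.4,0,0,0,0,8.4,0,0,0,0,8.4,0,0,0,0,8.4]'; python3 -m jog '[0,0,0,0,8,0,-44,-30,0,0,0,-44,-30,0,0,0,-44,-30,0,0,0,-44,-30,0,0]';python3 -m jog '[0,-44,-30,0,0,0,-44,-30,0,0,0,-44,-30,0,0]'
python3 - <<'E'
from h import *
need(345,-208,251,105)
p,d=capture("wrist");cv2.imwrite("pics/w1.png",p[:,:,::-1])
E
```

```text
time: 1.8
tool_pos: [475.2, 139.2, 250.2]
tcp_rot: [3.139, -0.001, 1.954]
contact_force: [0.1, -0.0, -0.3]
grip_width: 91.7
time: 2.3
tool_pos: [403.4, -49.1, 249.0]
tcp_rot: [3.137, -0.001, 1.813]
contact_force: [0.9, -0.7, -0.1]
grip_width: 92.0
time: 2.6
tool_pos: [349.9, -189.6, 249.1]
tcp_rot: [3.135, 0.0, 1.814]
contact_force: [1.6, -0.7, -0.2]
grip_width: 91.4
need tool [-16.7  -9.2  -2. ] n50=0.3 turn -1.1 (n=0.1) after-turn tool [-16.5  -9.5  -1.9] | pos [ 349.9 -189.6  249.1] yaw 103.9 F [ 1.6 -0.7 -0.2] w 91.4 t 2.6
```

View pics/w1.png

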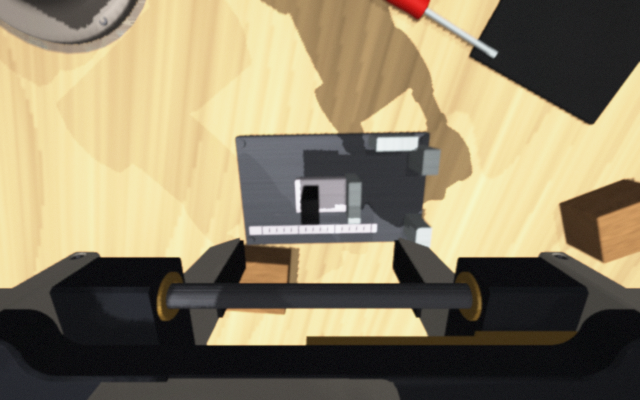

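```bash
python3 - <<'E'
from h import *
p=cv2.imread("pics/w1.png")[:,:,::-1]
crop(p,230,120,450,255,3.5,"w1c.png")
E
```

```text
(no output)
```

View pics/w1c.png

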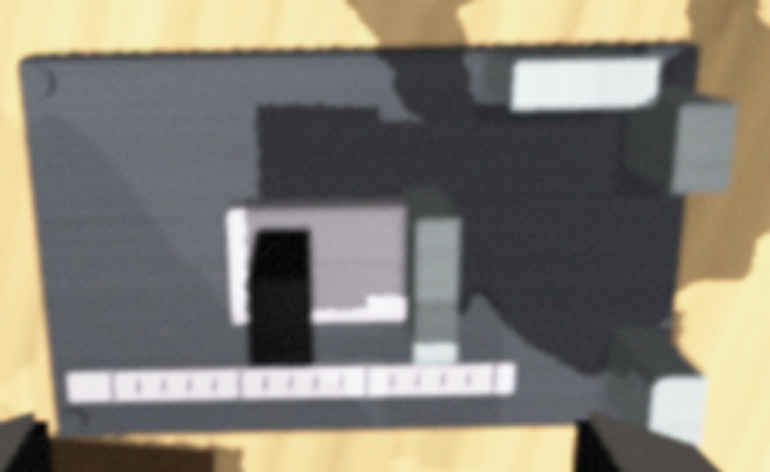

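```bash
cat > gfit.py <<'E'
from h import *
from scipy.optimize import least_squares
def gfit(ob,jaw,c,q0=(452,-116,3.404,68)):
    def X(q,g):
        k,s=np.cos(q[2]),np.sin(q[2]); return [q[0]+k*g[0]-s*g[1],q[1]+s*g[0]+k*g[1],g[2]]
    def r(q):
        e=[]
        for u,v,g in ob: e+=list(proj("wrist",X(q,g),c)-[u,v])
        for u,v,g in jaw: e+=list(proj("wrist",X(q,(g[0]+q[3],g[1],g[2])),c)-[u,v])
        return e
    b=least_squares(r,q0); print(b.x.round(2),"yaw",np.degrees(b.x[2]).round(2),"res",np.array(b.fun).round(1).reshape(-1,2).tolist())
    return b.x
E
python3 - <<'E'
from gfit import *
f=lambda u,v:(230+(u+.5)/3.5-.5,120+(v+.5)/3.5-.5)
ob=[(*f(a,b),g) for a,b,g in [(22,60,(220,-15,20)),(697,45,(-25,-15,20)),(60,432,(220,135,20)),
(513,58,(52,-14,70)),(662,57,(8,-14,70)),(658,108,(8,0,70)),(513,110,(52,0,70)),
(676,100,(0,0,70)),(736,102,(-18,0,70)),(730,190,(-18,28,70)),(672,192,(0,28,70)),(652,378,(0,92,70))]]
jaw=[(*f(a,b),g) for a,b,g in [(415,218,(14,35,70)),(461,218,(0,35,70)),(457,360,(0,85,70)),(413,362,(14,85,70))]]
gfit(ob,jaw,calibration("wrist"))
E
```

```text
[ 450.07 -126.58    3.4    67.87] yaw 194.82 res [[-2.3, -1.2], [2.1, -1.1], [-1.0, 1.8], [0.7, 1.0], [-1.0, 0.4], [-1.0, -1.1], [0.1, -0.8], [1.2, 1.1], [0.6, 0.2], [-0.5, 0.2], [0.0, -0.0], [0.7, -0.4], [0.4, 0.2], [-0.4, -0.1], [-0.3, 0.5], [0.4, 0.1]]
```

```bash
python3 - <<'E'
from gfit import *
need(345,-208,251,105)
capture("wrist")
need(345,-208,251,105)
c=calibration("wrist");p,d=capture("wrist");need(345,-208,251,105)
import pickle;pickle.dump((c,p,d),open("w2.pkl","wb"))
cv2.imwrite("pics/w2.png",p[:,:,::-1])
crop(p,230,120,450,255,3.5,"w2c.png")
E
```

```text
need tool [-10.6  -5.5  -1.8] n50=0.2 turn -1.4 (n=0.2) after-turn tool [-10.5  -5.7  -1.9] | pos [ 347.8 -196.4  249.1] yaw 103.6 F [ 0.  -3.7  0. ] w 91.9 t 2.6
need tool [-13.6  -7.5  -2.1] n50=0.3 turn -1.6 (n=0.2) after-turn tool [-13.3  -7.8  -2. ] | pos [ 349.1 -193.1  249. ] yaw 103.4 F [-1.   0.2 -0.2] w 91.9 t 2.7
need tool [-15.9  -8.9  -2.2] n50=0.3 turn -1.5 (n=0.2) after-turn tool [-15.7  -9.3  -2.2] | pos [ 349.9 -190.5  248.8] yaw 103.5 F [0.1 0.9 0.5] w 92.0 t 2.8
```

View pics/w2c.png

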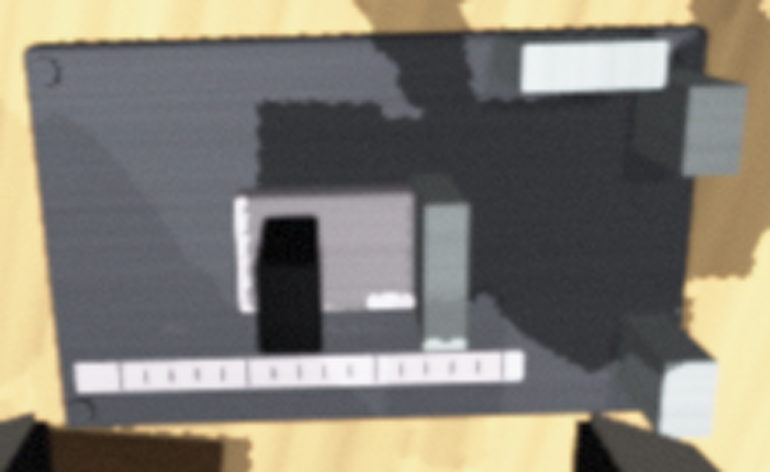

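```bash
python3 - <<'E'
from gfit import *
import pickle
c,p,d=pickle.load(open("w2.pkl","rb"))
f=lambda u,v:(230+(u+.5)/3.5-.5,120+(v+.5)/3.5-.5)
ob=[(*f(a,b),g) for a,b,g in [(28,46,(220,-15,20)),(706,30,(-25,-15,20)),(66,420,(220,135,20)),
(521,43,(52,-14,70)),(670,42,(8,-14,70)),(667,91,(8,0,70)),(521,93,(52,0,70)),
(686,82,(0,0,70)),(745,84,(-18,0,70)),(739,175,(-18,28,70)),(682,174,(0,28,70)),(661,365,(0,92,70))]]
jaw=[(*f(a,b),g) for a,b,g in [(423,204,(14,35,70)),(469,204,(0,35,70)),(467,348,(0,85,70)),(423,348,(14,85,70))]]
q=gfit(ob,jaw,c)
q=gfit(ob[3:],jaw,c)
q=gfit(ob[:3],jaw[:1],c)
P=cloud("wrist",d,c)
m=P[...,2]>92; m[260:]=0;m[:100]=0;m[:,:230]=0;m[:,450:]=0
v,u=np.nonzero(m);print(len(u),P[v,u].mean(0),P[v,u].min(0),P[v,u].max(0))
# bed heights
for u,v in((280,150),(350,225),(400,200)):print(P[v,u].round(1))
E
```

```text
[ 452.78 -117.59    3.4    67.59] yaw 194.76 res [[-2.5, -0.9], [1.8, -1.0], [-1.2, 2.4], [0.9, 0.5], [-0.6, -0.2], [-0.9, -0.9], [0.3, -0.6], [1.0, 1.5], [0.8, 0.5], [-0.4, -0.0], [-0.2, 0.6], [0.8, -0.6], [0.6, -0.1], [-0.1, -0.4], [-0.6, 0.0], [0.1, 0.3]]
[ 452.52 -117.53    3.4    67.48] yaw 194.88 res [[0.6, 0.5], [-0.8, -0.3], [-1.1, -1.0], [0.1, -0.6], [0.8, 1.4], [0.6, 0.4], [-0.5, -0.2], [-0.4, 0.5], [0.8, -0.7], [0.6, -0.1], [-0.1, -0.4], [-0.6, 0.0], [0.1, 0.3]]
[ 453.86 -117.98    3.4    69.09] yaw 194.55 res [[-1.7, -1.1], [2.6, -0.4], [-0.9, 2.3], [0.0, 0.2]]
1692 [ 358.4429017  -181.28309716  208.8248666 ] [ 295.92796633 -224.02480876   92.48162104] [ 407.9155258  -111.86784999  382.11983679]
[ 294.4 -168.1   19.9]
[ 407.4 -245.7   21.2]
[ 463.3 -196.    19.8]
```

```bash
python3 -m jog '[0.6,-16,-8,0,-1.5,0.6,0,0,0,0,0.6,0,0,0,0]'
python3 - <<'E'
from h import *
need(346,-207.5,94,105)
E
```

```text
time: 3.05
tool_pos: [346.5, -205.6, 248.6]
tcp_rot: [3.135, -0.002, 1.834]
contact_force: [-0.1, -0.0, -0.2]
grip_width: 72.7
need tool [ -2.   -2.  154.6] n50=3.1 turn 0.1 (n=0.0) after-turn tool [ -1.7  -1.  154.6] | pos [ 346.5 -205.6  248.6] yaw 105.1 F [-0.1 -0.  -0.2] w 72.7 t 3.0
```

```bash
python3 -m jog '[0.6,-1,-1,30,0,0.6,0,0,30,0,0.6,0,0,30,0,0.6,0,0,25,0,0.6,0,0,0,0]'
python3 - <<'E'
from h import *
need(346,-207.5,94,105)
E
```

```text
time: 3.55
tool_pos: [350.5, -199.6, 131.7]
tcp_rot: [3.131, 0.0, 1.842]
contact_force: [0.2, 0.0, 0.1]
grip_width: 37.1
need tool [-6.4 -6.9 37.6] n50=0.8 turn 0.5 (n=0.1) after-turn tool [-6.5 -6.4 37.7] | pos [ 350.5 -199.6  131.7] yaw 105.5 F [0.2 0.  0.1] w 37.1 t 3.5
```

```bash
python3 -m jog '[0.6,-7,-7,0,0.3,0.6,0,0,0,0,0.6,0,0,10,0,0.6,0,0,10,0,0.6,0,0,0,0]'
python3 - <<'E'
from h import *
need(346,-207.5,94,105)
E
```

```text
time: 4.05
tool_pos: [348.1, -208.6, 113.9]
tcp_rot: [3.127, 0.006, 1.839]
contact_force: [0.1, 0.2, -0.3]
grip_width: 37.2
need tool [ 1.7 -2.1 19.9] n50=0.4 turn 0.4 (n=0.0) after-turn tool [ 1.6 -1.8 19.9] | pos [ 348.1 -208.6  113.9] yaw 105.4 F [ 0.1  0.2 -0.3] w 37.2 t 4.0
```

```bash
python3 -m jog '[0.6,1,-2,7,0.3,0.6,0,0,7,0,0.6,0,0,6,0,0.6,0,0,0,0]'
python3 - <<'E'
from h import *
need(346,-207.5,94,105)
E
python3 -m jog '[1,0,0,0,0,1,0,0,0,0,1,0,0,0,0,1,0,0,0,0]'
```

```text
time: 4.45
tool_pos: [346.0, -208.2, 92.1]
tcp_rot: [3.127, 0.005, 1.833]
contact_force: [-0.6, -0.2, 0.4]
grip_width: 37.2
need tool [ 0.6  0.2 -1.9] n50=0.0 turn -0.0 (n=0.0) after-turn tool [ 0.6  0.2 -1.9] | pos [ 346.  -208.2   92.1] yaw 105.0 F [-0.6 -0.2  0.4] w 37.2 t 4.5
time: 4.85
tool_pos: [346.1, -208.2, 92.0]
tcp_rot: [3.128, 0.005, 1.833]
contact_force: [1.2, 0.2, -3.1]
grip_width: 19.9
```

```bash
for i in 1 2; do python3 -m jog '[1,0,-7,0,0,1,0,-7,0,0,1,0,-7,0,0,1,0,0,0,0]'; done
```

```text
time: 5.25
tool_pos: [324.2, -214.0, 91.9]
tcp_rot: [3.127, 0.006, 1.834]
contact_force: [0.7, -0.1, -3.9]
grip_width: 20.0
time: 5.65
tool_pos: [301.8, -220.1, 91.9]
tcp_rot: [3.127, 0.006, 1.833]
contact_force: [-0.0, -0.3, -1.0]
grip_width: 20.2
```

```bash
python3 -m jog '[1,0,-2,0,0,1,0,-2,0,0,1,0,0,0,0]'; python3 -m jog '[1,0,-2,0,0,1,0,0,0,0]'
```

```text
time: 5.95
tool_pos: [300.6, -220.3, 91.9]
tcp_rot: [3.12, 0.006, 1.829]
contact_force: [-2.0, -0.5, 2.9]
grip_width: 20.0
time: 6.15
tool_pos: [300.5, -220.4, 91.9]
tcp_rot: [3.117, 0.007, 1.829]
contact_force: [-1.8, -1.3, 3.3]
grip_width: 20.1
```

```bash
python3 -m jog '[0.6,0,0,0,0,0.6,0,0,0,0,0.6,0,0,0,0,0.6,0,0,-15,0,0.6,0,0,-30,0]'; python3 -m jog '[0.6,0,0,-30,0,0.6,0,0,-40,0,0.6,0,0,-40,0,0.6,0,0,0,0,0.6,0,0,0,0]'
```

```text
time: 6.65
tool_pos: [297.5, -219.2, 135.3]
tcp_rot: [3.12, 0.001, 1.828]
contact_force: [1.2, -0.5, 1.0]
grip_width: 36.7
time: 7.15
tool_pos: [294.8, -220.6, 252.2]
tcp_rot: [3.118, 0.005, 1.826]
contact_force: [-0.2, -0.5, 0.0]
grip_width: 37.1
```

```bash
python3 - <<'E'
from h import *
p,d=capture("top")
for o in plates("top",p,d): print(o)
crop(p,160,130,480,290,2.5,"t4.png")
p,d=capture("scene")
for o in plates("scene",p,d): print(o)
need(480,150,240)
E
```

```text
(array([284.4, 133. ]), np.int32(220), 43.5, ((771.3125610351562, 221.28053283691406), (97.11090087890625, 98.28278350830078), 0.4126719534397125), array([220., 225., 228.]))
(array([261.3, 180.9]), np.int32(509), 9.0, ((585.456787109375, 302.2735900878906), (120.1050033569336, 60.4445686340332), 39.731475830078125), array([216., 217., 218.]))
(array([224.5, 208.9]), np.int32(524), 8.6, ((479.4937438964844, 435.6288757324219), (121.4089584350586, 60.967159271240234), 56.669189453125), array([216., 216., 217.]))
(array([251.7, 250.5]), np.int32(533), 9.0, ((329.0771179199219, 330.13714599609375), (119.34178161621094, 60.004974365234375), 29.74260902404785), array([216., 219., 219.]))
(array([407.2, 185.8]), np.int32(549), 12.4, ((323.707275390625, 334.2013244628906), (120.4220962524414, 60.1995964050293), 29.7770938873291), array([179., 173., 176.]))
(array([443.7, 230. ]), np.int32(762), 12.0, ((475.04583740234375, 440.40509033203125), (120.20282745361328, 60.230186462402344), 56.306297302246094), array([179., 174., 177.]))
(array([391., 253.]), np.int32(871), 11.6, ((581.8526000976562, 305.6833190917969), (120.167236328125, 59.8094596862793), 39.421417236328125), array([184., 179., 181.]))
(array([345.2, 305.7]), np.int32(351), 45.7, ((746.882568359375, 219.24649047851562), (102.58988189697266, 87.71147155761719), 88.90017700195312), array([193., 194., 196.]))
need tool [311.6 272.5  16.3] n50=6.2 | pos [ 294.8 -220.4  251.4] yaw 104.6 F [-0.9 -0.1 -0.2] w 37.0 t 7.2
```

View pics/t4.png

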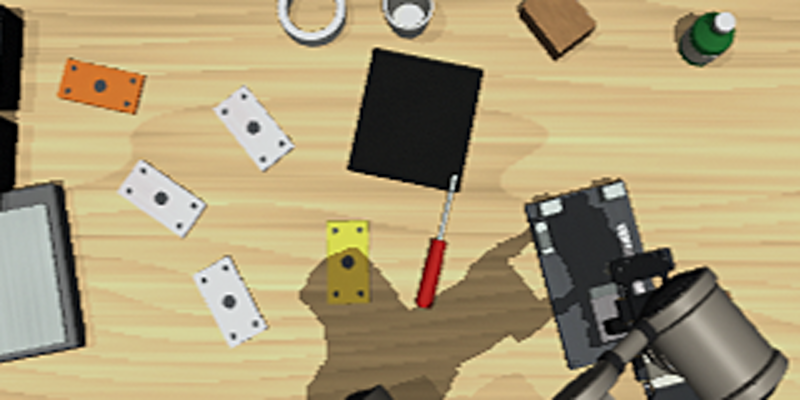

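```bash
python3 -m jog '[0,45,38,0,0,0,45,38,0,0,0,45,38,0,0,0,45,38,0,0,0,45,38,0,0]'; python3 -m jog '[0,45,38,0,0,0,0,20,0,8.4,0,0,20,0,8.4,0,0,20,0,8.4,0,0,20,0,8.4]'; python3 -m jog '[0,0,0,0,8.4,0,0,0,0,8.4,0,0,0,0,8.4,0,0,0,0,5,0,0,0,0,0]';
python3 - <<'E'
from h import *
need(583.7,304,100,39.6)
o=get_obs();print(Ro.from_euler("xyz",o["tcp_rot"]).as_matrix()[:,2])
E
```

```text
time: 7.75
tool_pos: [404.0, 6.4, 248.7]
tcp_rot: [3.129, -0.001, 1.807]
contact_force: [1.6, -0.7, -0.6]
grip_width: 71.9
time: 8.25
tool_pos: [504.4, 61.5, 240.9]
tcp_rot: [-3.136, -0.004, 1.214]
contact_force: [-0.4, -0.8, 0.0]
grip_width: 91.8
time: 8.75
tool_pos: [503.6, 61.3, 230.0]
tcp_rot: [-3.123, 0.013, 0.669]
contact_force: [0.4, 0.2, -1.6]
grip_width: 91.9
need tool [ 215.1 -138.3  129.8] n50=4.3 turn -1.3 (n=0.2) after-turn tool [ 216.4 -135.9  130. ] | pos [503.6  61.3 230. ] yaw 38.3 F [ 0.4  0.2 -1.6] w 91.9 t 8.8
[-0.02225004  0.00655064 -0.99973098]
```

```bash
python3 -m jog '[0,30,-19,0,-1,0,30,-19,0,0,0,30,-19,0,0,0,30,-19,0,0,0,30,-19,0,0]'; python3 -m jog '[0,30,-19,20,0,0,30,-19,30,0,0,0,0,30,0,0,0,0,30,0,0,0,0,0,0]'; 
python3 - <<'E'
from h import *
need(583.7,304,100,39.6)
o=get_obs();print(Ro.from_euler("xyz",o["tcp_rot"]).as_matrix()[:,2])
E
```

```text
time: 9.25
tool_pos: [558.8, 230.7, 222.7]
tcp_rot: [-3.117, 0.024, 0.693]
contact_force: [0.3, -0.7, 0.0]
grip_width: 91.9
time: 9.75
tool_pos: [575.5, 306.5, 101.5]
tcp_rot: [-3.114, 0.03, 0.713]
contact_force: [0.0, -0.7, -0.6]
grip_width: 91.8
need tool [4.6 7.3 1.2] n50=0.1 turn 1.3 (n=0.1) after-turn tool [4.7 7.2 1.5] | pos [575.5 306.5 101.5] yaw 40.9 F [ 0.  -0.7 -0.6] w 91.8 t 9.8
[-0.04052075  0.00156322 -0.99917747]
```

```bash
cat > t.py <<'E'
from h import *
o=get_obs();R=Ro.from_euler("xyz",o["tcp_rot"]).as_matrix();z=R[:,2]
q1=np.arctan2(o["tool_pos"][1],o["tool_pos"][0]);print("tilt deg radial %.2f tang %.2f"%(np.degrees(z[0]*np.cos(q1)+z[1]*np.sin(q1)),np.degrees(-z[0]*np.sin(q1)+z[1]*np.cos(q1))),o["tool_pos"].round(1),o["joint_positions"].round(3))
E
python3 t.py; python3 -m jog '[0,0,0,-45,0,0,0,0,-45,0,0,0,0,-45,0,0,0,0,0,0]' >/dev/null; python3 t.py;python3 -m jog '[0,0,0,15,0,0,0,0,15,0,0,0,0,15,0,0,0,0,15,0,0,0,0,15,0]'>/dev/null;python3 -m jog '[0,0,0,15,0,0,0,0,15,0,0,0,0,15,0,0,0,0,15,0,0,0,0,0,0]'>/dev/null; python3 t.py
```

```text
tilt deg radial -2.01 tang 1.17 [575.5 306.5 101.5] [0.365 0.727 1.294 0.017 1.158 1.215]
tilt deg radial -2.49 tang 1.20 [580.2 305.1 239.7] [0.36  0.623 1.095 0.016 1.47  1.21 ]
tilt deg radial -1.69 tang 1.07 [577.8 302.2 112. ] [0.358 0.713 1.29  0.016 1.171 1.19 ]
```

```bash
python3 - <<'E'
from h import *
need(583.7,304,27,39.6)
E
```

```text
need tool [ 7.6  4.7 84.8] n50=1.7 turn 2.3 (n=0.3) after-turn tool [ 5.6  2.4 85. ] | pos [577.8 302.2 112. ] yaw 41.9 F [-1.  -0.1 -0.1] w 91.8 t 11.2
```

```bash
python3 -m jog '[0,7,4,20,2.3,0,0,0,20,0,0,0,0,20,0,0,0,0,10,0,0,0,0,0,0]'; python3 - <<'E'
from h import *
need(583.7,304,28,39.6)
E
```

```text
time: 11.65
tool_pos: [587.2, 304.2, 46.6]
tcp_rot: [-3.12, 0.017, 0.693]
contact_force: [-1.1, -0.6, -0.1]
grip_width: 92.0
need tool [-2.5 -1.6 18.6] n50=0.4 turn 0.1 (n=0.0) after-turn tool [-2.8 -2.  18.6] | pos [587.2 304.2  46.6] yaw 39.7 F [-1.1 -0.6 -0.1] w 92.0 t 11.7
```

```bash
python3 -m jog '[0,-3,-2,9,0,0,0,0,8,0,0,0,0,1,0,1,0,0,0,0,1,0,0,0,0]';python3 -m jog '[1,0,0,0,0,1,0,0,0,0,1,0,0,0,0]'
```

```text
time: 12.15
tool_pos: [584.6, 304.5, 31.1]
tcp_rot: [-3.122, 0.012, 0.694]
contact_force: [0.1, 0.6, -0.6]
grip_width: 80.2
time: 12.45
tool_pos: [585.1, 304.7, 32.0]
tcp_rot: [-3.122, 0.01, 0.694]
contact_force: [0.2, 0.5, -1.2]
grip_width: 59.0
```

```bash
python3 -m jog '[0.2,0,0,0,0,0.2,0,0,5,0,0.2,0,0,2,0,1,0,0,0,0,1,0,0,0,0]';python3 -m jog '[1,0,0,0,0,1,0,0,0,0,1,0,0,0,0]'
```

```text
time: 12.95
tool_pos: [585.1, 305.4, 26.0]
tcp_rot: [-3.122, 0.009, 0.694]
contact_force: [-0.4, -0.8, -0.1]
grip_width: 61.6
time: 13.25
tool_pos: [585.1, 305.4, 26.0]
tcp_rot: [-3.122, 0.009, 0.694]
contact_force: [-0.2, 0.0, 1.8]
grip_width: 59.4
```

```bash
python3 -m jog '[1,0,0,-10,0,1,0,0,-30,0,1,0,0,-35,0,1,0,0,-35,0,1,0,0,-35,0]';python3 -m jog '[1,0,0,0,-8.2,1,0,0,0,-8.2,1,0,0,0,-8.2,1,0,0,0,-8.2,1,0,0,0,-8.2]';python3 -m jog '[1,0,0,0,-8.2,1,0,0,0,-8.2,1,0,0,0,-8.2,1,0,0,0,0]';python3 t.py; python3 - <<'E'
from h import *
need(438.6,-182.7,180,105)
E
```

```text
time: 13.75
tool_pos: [583.9, 302.5, 168.3]
tcp_rot: [-3.116, 0.026, 0.694]
contact_force: [1.1, 0.7, -2.4]
grip_width: 59.7
time: 14.25
tool_pos: [586.0, 303.2, 177.9]
tcp_rot: [-3.116, -0.004, 1.435]
contact_force: [1.1, -0.1, -1.6]
grip_width: 59.9
time: 14.65
tool_pos: [585.0, 302.9, 178.4]
tcp_rot: [-3.118, -0.015, 1.884]
contact_force: [1.0, 0.5, -1.5]
grip_width: 59.6
tilt deg radial -1.21 tang 1.08 [585.  302.9 178.4] [0.354 0.658 1.199 0.017 1.307 0.036]
need tool [-416.8 -289.    -1. ] n50=8.3 turn 2.9 (n=0.3) after-turn tool [-431.2 -267.1   -1.6] | pos [585.  302.9 178.4] yaw 107.9 F [ 1.   0.5 -1.5] w 59.6 t 14.7
```

```bash
python3 -m jog '[1,0,0,0,2.9,1,-43,-27,0,0,1,-43,-27,0,0,1,-43,-27,0,0,1,-43,-27,0,0]';python3 -m jog '[1,-43,-27,0,0,1,-43,-27,0,0,1,-43,-27,0,0,1,-43,-27,0,0,1,-43,-27,0,0]';python3 -m jog '[1,-15,-10,0,0,1,0,0,0,0,1,0,0,0,0]';python3 t.py; python3 - <<'E'
from h import *
need(438.6,-182.7,180,105)
E
```

```text
time: 15.15
tool_pos: [523.0, 113.8, 177.4]
tcp_rot: [-3.118, -0.015, 1.818]
contact_force: [1.3, -0.8, -1.9]
grip_width: 59.0
time: 15.65
tool_pos: [442.3, -122.9, 179.3]
tcp_rot: [-3.121, -0.013, 1.797]
contact_force: [1.5, -0.4, -1.9]
grip_width: 59.6
time: 15.95
tool_pos: [433.8, -145.5, 180.4]
tcp_rot: [-3.121, -0.011, 1.777]
contact_force: [0.0, -0.5, -1.9]
grip_width: 59.1
tilt deg radial -1.33 tang -0.07 [ 433.8 -145.5  180.4] [-0.488  0.309  1.791 -0.006  1.064 -0.692]
need tool [-37.4  -2.9   0. ] n50=0.7 turn -3.2 (n=0.4) after-turn tool [-37.2  -5.    0.4] | pos [ 433.8 -145.5  180.4] yaw 101.8 F [ 0.  -0.5 -1.9] w 59.1 t 15.9
```

```bash
python3 -m jog '[1,-20,-2,0,-1.5,1,-20,-2,0,-1.7,1,0,0,0,0,1,0,0,0,0]'; python3 - <<'E'
from h import *
need(436.7,-187.3,80,105)
p,d=capture("wrist");cv2.imwrite("pics/w3.png",p[:,:,::-1])
E
```

```text
time: 16.35
tool_pos: [440.3, -181.4, 180.3]
tcp_rot: [-3.122, -0.013, 1.833]
contact_force: [0.0, 0.7, -1.4]
grip_width: 59.6
need tool [ -6.1  -3.1 100.3] n50=2.0 turn 0.0 (n=0.0) after-turn tool [ -4.7  -5.  100.3] | pos [ 440.3 -181.4  180.3] yaw 105.0 F [ 0.   0.7 -1.4] w 59.6 t 16.4
```

View pics/w3.png

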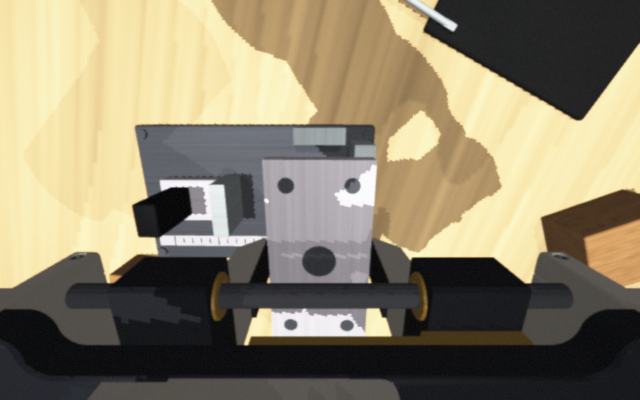

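```bash
python3 -m jog '[1,-6,-4,15,0,1,0,0,25,0,1,0,0,25,0,1,0,0,20,0,1,0,0,0,0]'; python3 - <<'E'
from h import *
need(436.7,-187.3,48,105)
E
```

```text
time: 16.9
tool_pos: [438.8, -183.1, 94.5]
tcp_rot: [-3.127, -0.008, 1.836]
contact_force: [-2.5, -6.3, -2.6]
grip_width: 59.6
need tool [-3.9 -2.5 46.6] n50=0.9 turn 0.2 (n=0.0) after-turn tool [-3.5 -3.1 46.5] | pos [ 438.8 -183.1   94.5] yaw 105.2 F [-2.5 -6.3 -2.6] w 59.6 t 16.9
```

```bash
python3 -m jog '[1,0,0,-12,0,1,0,0,0,0,1,-8,-4,0,0,1,0,0,0,0,1,0,0,0,0]'; python3 - <<'E'
from h import *
need(435.9,-190.2,75,105)
E
```

```text
time: 17.4
tool_pos: [437.7, -189.7, 107.9]
tcp_rot: [-3.127, -0.009, 1.837]
contact_force: [0.6, 0.0, -2.0]
grip_width: 59.6
need tool [-0.3 -1.4 32.9] n50=0.7 turn 0.3 (n=0.0) after-turn tool [ 0.  -1.9 32.9] | pos [ 437.7 -189.7  107.9] yaw 105.3 F [ 0.6  0.  -2. ] w 59.6 t 17.4
```

```bash
python3 -m jog '[1,-1,-2,12,0,1,0,0,12,0,1,0,0,12,0,1,0,0,0,0]'; python3 - <<'E'
from h import *
need(435.9,-190.2,48,105)
E
```

```text
time: 17.8
tool_pos: [435.5, -191.3, 71.4]
tcp_rot: [-3.128, -0.008, 1.836]
contact_force: [-0.2, 0.8, -2.5]
grip_width: 59.8
need tool [ 0.8  1.  23.4] n50=0.5 turn 0.2 (n=0.0) after-turn tool [ 0.9  0.7 23.4] | pos [ 435.5 -191.3   71.4] yaw 105.2 F [-0.2  0.8 -2.5] w 59.8 t 17.8
```

```bash
python3 -m jog '[1,0,0,8,0,1,0,0,8,0,1,0,0,6,0,1,0,0,0,0]'; python3 t.py
```

```text
time: 18.2
tool_pos: [435.6, -191.5, 48.6]
tcp_rot: [-3.129, -0.007, 1.836]
contact_force: [0.1, -0.0, -1.3]
grip_width: 59.4
tilt deg radial -0.82 tang -0.12 [ 435.6 -191.5   48.6] [-0.573  0.537  1.886 -0.007  0.733 -0.832]
```

```bash
python3 -m jog '[1,0,0,2,0,0.1,0,0,0,0,0.1,0,0,0,0,0.1,0,0,-10,0,0.1,0,0,-30,0]';  python3 -m jog '[0,0,0,-35,0,0,0,0,-40,0,0,0,0,-40,0,0,0,0,-25,0,0,0,0,0,0]'; python3 -m jog '[0,0,0,0,0]'; python3 - <<'E'
from h import *
p,d=capture("wrist");cv2.imwrite("pics/w4.png",p[:,:,::-1])
p,d=capture("top")
for o in plates("top",p,d): print(o)
p,d=capture("scene")
for o in plates("scene",p,d): print(o)
E
python3 t.py
```

```text
time: 18.7
tool_pos: [435.0, -190.9, 86.1]
tcp_rot: [-3.126, -0.011, 1.835]
contact_force: [-0.5, -1.5, 0.3]
grip_width: 82.0
time: 19.2
tool_pos: [438.4, -192.2, 240.0]
tcp_rot: [-3.133, -0.003, 1.836]
contact_force: [-0.9, -0.2, 0.2]
grip_width: 91.9
time: 19.3
tool_pos: [438.3, -192.1, 240.9]
tcp_rot: [-3.135, -0.001, 1.836]
contact_force: [0.2, -0.2, -0.7]
grip_width: 91.8
(array([284.1, 132.7]), np.int32(218), 43.0, ((771.314697265625, 221.24461364746094), (97.11466217041016, 98.21092224121094), 0.41267192363739014), array([221., 226., 229.]))
(array([224.5, 208.9]), np.int32(525), 9.0, ((479.3208312988281, 435.41644287109375), (120.17308044433594, 60.83317565917969), 56.29055404663086), array([216., 216., 217.]))
(array([251.7, 250.4]), np.int32(534), 8.8, ((329.01446533203125, 330.594970703125), (119.6872787475586, 60.86215591430664), 29.74260902404785), array([217., 219., 220.]))
(array([226.7, 166.3]), np.int32(227), 30.0, ((330.4610900878906, -217.99563598632812), (154.26300048828125, 120.0447769165039), 9.367143630981445), array([166., 160., 163.]))
(array([407.2, 185.8]), np.int32(548), 12.4, ((323.707275390625, 334.2013244628906), (120.4220962524414, 60.1995964050293), 29.7770938873291), array([183., 177., 180.]))
(array([443.8, 230.1]), np.int32(766), 12.2, ((475.04583740234375, 440.40509033203125), (120.20282745361328, 60.230186462402344), 56.306297302246094), array([183., 178., 180.]))
(array([335.1, 302.8]), np.int32(231), 45.6, ((747.5635375976562, 196.0706787109375), (101.5700454711914, 55.627601623535156), 17.834928512573242), array([197., 198., 201.]))
tilt deg radial -0.54 tang -0.16 [ 438.  -191.9  239.3] [-0.571  0.273  1.66  -0.005  1.217 -0.834]
```

View pics/w4.png

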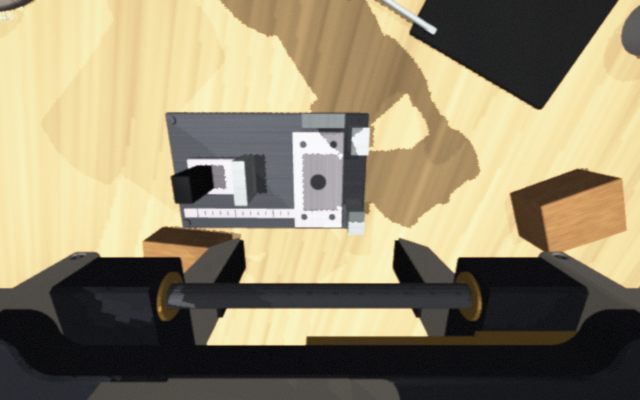

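```bash
python3 -m jog '[0,45,12,0,0,0,45,12,0,0,0,45,12,0,0,0,45,12,0,0,0,45,12,0,0]'; python3 -m jog '[0,45,12,0,0,0,45,12,0,0,0,45,12,0,0,0,45,12,0,0,0,45,12,0,0]';python3 -m jog '[0,0,0,0,8,0,0,0,0,8,0,0,0,0,8,0,0,0,0,8,0,0,0,0,8]';python3 -m jog '[0,0,0,0,8,0,0,0,0,0,0,0,0,0,0]';python3 t.py
python3 - <<'E'
from h import *
need(477.3,438,100,56.4)
E
```

```text
time: 19.95
tool_pos: [435.3, 43.3, 233.1]
tcp_rot: [-3.121, -0.009, 1.823]
contact_force: [1.0, 1.0, -0.3]
grip_width: 91.6
time: 20.45
tool_pos: [432.6, 285.1, 227.2]
tcp_rot: [-3.108, -0.008, 1.823]
contact_force: [0.8, -0.7, 0.4]
grip_width: 91.9
time: 20.95
tool_pos: [427.8, 291.5, 218.2]
tcp_rot: [-3.1, 0.028, 1.111]
contact_force: [1.3, 0.5, 0.9]
grip_width: 91.7
time: 21.25
tool_pos: [426.1, 290.7, 213.9]
tcp_rot: [-3.1, 0.041, 0.967]
contact_force: [-0.1, 0.1, 0.1]
grip_width: 91.8
tilt deg radial -3.05 tang 1.39 [426.1 290.7 213.9] [0.441 0.388 1.566 0.016 1.244 1.04 ]
need tool [154.9 -36.9 109.3] n50=3.1 turn -1.0 (n=0.1) after-turn tool [151.  -38.9 113.9] | pos [426.1 290.7 213.9] yaw 55.4 F [-0.1  0.1  0.1] w 91.8 t 21.2
```

```bash
python3 -m jog '[0,38,-9,0,0,0,38,-9,0,0,0,38,-9,0,0,0,38,-9,0,0,0,0,0,0,0]';python3 t.py; python3 -m jog '[0,0,0,20,-1,0,0,0,20,0,0,0,0,20,0,0,0,0,20,0,0,0,0,20,0]'; python3 -m jog '[0,0,0,15,0,0,0,0,0,0]'; python3 t.py
python3 - <<'E'
from h import *
need(477.3,438,27,56.4)
E
```

```text
time: 21.75
tool_pos: [482.6, 439.6, 204.6]
tcp_rot: [-3.096, 0.047, 0.982]
contact_force: [-0.5, -0.2, 0.2]
grip_width: 91.7
tilt deg radial -3.24 tang 1.87 [482.6 439.6 204.6] [0.61  0.647 1.147 0.025 1.407 1.195]
time: 22.25
tool_pos: [476.1, 437.5, 101.4]
tcp_rot: [-3.096, 0.045, 1.017]
contact_force: [-0.0, 0.3, -0.3]
grip_width: 91.6
time: 22.45
tool_pos: [472.8, 434.5, 82.0]
tcp_rot: [-3.093, 0.053, 1.023]
contact_force: [0.2, 0.0, -0.5]
grip_width: 91.9
tilt deg radial -3.70 tang 1.86 [472.8 434.5  82. ] [0.613 0.747 1.315 0.026 1.148 1.151]
need tool [ 8.2  4.7 54.5] n50=1.1 turn 2.2 (n=0.3) after-turn tool [ 5.4  1.8 55. ] | pos [472.8 434.5  82. ] yaw 58.6 F [ 0.2  0.  -0.5] w 91.9 t 22.4
```

```bash
cat > s.py <<'E'
from h import *
for i in range(4): capture("top")
E
python3 -m jog '[0,0,0,-45,0]'>/dev/null;python3 t.py; python3 s.py; python3 t.py; python3 -m jog '[0,0,0,45,0,0,0,0,0,0]'>/dev/null; python3 t.py;  python3 -m jog '[0,0,0,-45,0]'>/dev/null;python3 s.py; python3 t.py
```

```text
tilt deg radial -4.51 tang 1.95 [472.7 432.7 121.1] [0.611 0.71  1.271 0.025 1.244 1.15 ]
tilt deg radial -3.50 tang 1.82 [476.8 435.6 128.9] [0.611 0.701 1.263 0.025 1.242 1.151]
tilt deg radial -3.45 tang 1.82 [473.6 434.3  83.9] [0.612 0.743 1.316 0.026 1.146 1.147]
tilt deg radial -3.27 tang 1.78 [477.3 435.4 131.1] [0.61  0.697 1.263 0.025 1.241 1.148]
```

```bash

python3 -m jog '[0,-45,0,0,0]'>/dev/null;python3 t.py; python3 -m jog '[0,0,0,0,0]'>/dev/null;python3 t.py; python3 s.py; python3 t.py; python3 -m jog '[0,45,0,0,0]'>/dev/null;python3 t.py;python3 s.py; python3 t.py;python3 -m jog '[0,0,0,45,0]'>/dev/null;python3 t.py;python3 s.py; python3 t.py
```

```text
tilt deg radial -3.22 tang 1.73 [455.2 398.9 131.7] [0.582 0.626 1.4   0.024 1.175 1.117]
tilt deg radial -3.91 tang 1.78 [450.1 394.1 129.5] [0.58  0.623 1.414 0.023 1.176 1.116]
tilt deg radial -3.14 tang 1.72 [455.9 399.5 132.2] [0.582 0.627 1.398 0.024 1.175 1.117]
tilt deg radial -3.58 tang 1.81 [476.6 434.7 129.2] [0.61  0.7   1.264 0.025 1.244 1.148]
tilt deg radial -3.08 tang 1.78 [479.6 439.  129.6] [0.613 0.704 1.254 0.025 1.241 1.147]
tilt deg radial -2.28 tang 1.68 [480.8 441.1  90.5] [0.614 0.742 1.297 0.026 1.146 1.146]
tilt deg radial -3.20 tang 1.80 [476.5 437.9  84.8] [0.614 0.748 1.304 0.026 1.149 1.146]
```

```bash

python3 -m jog '[0,0,0,-45,0]'>/dev/null; python3 s.py;
for i in 1 2 3; do python3 -m jog '[0,0,0,45,0,0,0,0,-45,0]'>/dev/null;python3 s.py; python3 t.py;done
python3 -m jog '[0,0,45,0,0]'>/dev/null;python3 t.py; python3 s.py; python3 t.py; python3 -m jog '[0,0,-45,0,0]'>/dev/null;python3 t.py;python3 s.py; python3 t.py;
python3 -m jog '[0,0,0,0,8.5]'>/dev/null;python3 t.py; python3 s.py; python3 t.py; python3 -m jog '[0,0,0,0,-8.5]'>/dev/null;python3 t.py;python3 s.py; python3 t.py
```

```text
tilt deg radial -1.81 tang 1.62 [484.6 441.8 140.1] [0.612 0.692 1.246 0.025 1.239 1.147]
tilt deg radial -0.69 tang 1.48 [488.4 444.4 147.1] [0.612 0.683 1.242 0.025 1.232 1.147]
tilt deg radial 0.52 tang 1.32 [492.1 447.1 154.7] [0.612 0.673 1.239 0.026 1.223 1.146]
tilt deg radial 0.52 tang 1.45 [527.1 426.9 155.7] [0.556 0.697 1.19  0.028 1.249 1.085]
tilt deg radial 0.53 tang 1.35 [531.2 423.1 154.9] [0.549 0.699 1.188 0.026 1.248 1.086]
tilt deg radial 0.74 tang 1.23 [495.6 444.1 156. ] [0.605 0.671 1.239 0.024 1.221 1.148]
tilt deg radial 0.68 tang 1.31 [491.2 447.4 156.7] [0.613 0.669 1.241 0.026 1.223 1.147]
tilt deg radial 0.71 tang 1.29 [490.9 447.5 157.1] [0.613 0.668 1.241 0.025 1.223 1.297]
tilt deg radial 0.69 tang 1.31 [491.4 447.2 156.8] [0.612 0.669 1.241 0.026 1.223 1.291]
tilt deg radial 0.70 tang 1.30 [491.7 447.  156.9] [0.612 0.669 1.241 0.026 1.223 1.14 ]
tilt deg radial 0.69 tang 1.30 [491.6 447.1 156.8] [0.612 0.669 1.241 0.026 1.223 1.147]
```

```bash
cat > s.py <<'E'
from h import *
capture("top");p,d=capture("top");capture("top")
import sys
a=[float(x) for x in sys.argv[1:]]
if a: need(*a)
E
python3 s.py 477.3 438 70 56.4; python3 t.py
```

```text
need tool [-16.8  -5.8  86.6] n50=1.7 turn 2.5 (n=0.3) after-turn tool [-15.5  -6.7  86.8] | pos [491.5 447.2 156.8] yaw 58.9 F [-0.6 -0.3  0.1] w 91.8 t 27.1
tilt deg radial 0.69 tang 1.30 [491.5 447.2 156.8] [0.612 0.669 1.241 0.026 1.223 1.146]
```

```bash
python3 -m jog '[0,-16,-6,0,2.5]'; python3 s.py;python3 -m jog '[0,0,0,43,0]'; python3 s.py; python3 -m jog '[0,0,0,43,0]'; python3 s.py 477.3 438 25 56.4; python3 t.py
```

```text
time: 27.2
tool_pos: [479.0, 437.1, 156.4]
tcp_rot: [-3.123, -0.019, 0.983]
contact_force: [0.7, -0.7, 0.7]
grip_width: 91.9
time: 27.45
tool_pos: [481.4, 440.2, 119.8]
tcp_rot: [-3.127, -0.03, 0.985]
contact_force: [0.4, 1.0, -0.6]
grip_width: 92.0
time: 27.7
tool_pos: [480.3, 440.7, 75.2]
tcp_rot: [-3.125, -0.025, 0.985]
contact_force: [1.3, 0.4, 0.6]
grip_width: 91.6
need tool [ 1.7  2.3 42.5] n50=0.8 turn 0.0 (n=0.0) after-turn tool [ 2.   1.3 42.5] | pos [475.1 437.   67.5] yaw 56.4 F [ 0.3  0.3 -0.2] w 92.0 t 27.9
tilt deg radial 0.08 tang 1.38 [475.1 437.   67.5] [0.614 0.738 1.38  0.028 1.026 1.185]
```

```bash
python3 -m jog '[0,2,1,20,0]'; python3 s.py;python3 -m jog '[0,0,0,20,0]'; python3 s.py 477.3 438 25 56.4;python3 -m jog '[0,1,0,2,0,1,0,0,0,0,1,0,0,0,0,1,0,0,0,0,1,0,0,0,0]';python3 s.py 477.3 438 25 56.4; python3 t.py
```

```text
time: 27.95
tool_pos: [479.2, 440.4, 52.3]
tcp_rot: [-3.121, -0.015, 0.985]
contact_force: [0.5, 0.5, 0.7]
grip_width: 91.7
time: 28.2
tool_pos: [479.3, 440.9, 33.7]
tcp_rot: [-3.122, -0.015, 0.985]
contact_force: [1.4, 0.2, 0.5]
grip_width: 91.9
need tool [-0.9  1.2  5. ] n50=0.1 turn 0.0 (n=0.0) after-turn tool [-0.8  1.   5.1] | pos [476.9 439.3  30.1] yaw 56.4 F [ 0.  -0.   0.8] w 91.7 t 28.4
time: 28.85
tool_pos: [479.5, 441.6, 33.5]
tcp_rot: [-3.121, -0.014, 0.985]
contact_force: [0.5, 0.9, -0.3]
grip_width: 64.1
need tool [-4.4  0.   8.4] n50=0.2 turn 0.1 (n=0.0) after-turn tool [-4.3 -0.1  8.5] | pos [479.8 441.5  33.5] yaw 56.5 F [ 1.8 -1.5  3.4] w 58.1 t 29.0
tilt deg radial 0.52 tang 1.31 [479.8 441.5  33.5] [0.616 0.787 1.387 0.029 0.962 1.184]
```

```bash
python3 -m jog '[0.2,0,0,0,0,0.2,0,0,0,0,0.2,0,0,8,0]'; python3 s.py 477.3 438 25 56.4;python3 -m jog '[0.2,-3,0,1,0]'; python3 s.py 477.3 438 25 56.4
```

```text
time: 29.3
tool_pos: [480.0, 442.1, 26.0]
tcp_rot: [-3.122, -0.016, 0.985]
contact_force: [-0.5, -0.8, 2.7]
grip_width: 72.7
need tool [-5.   0.4  0.9] n50=0.1 turn 0.1 (n=0.0) after-turn tool [-5.   0.4  1. ] | pos [479.8 442.3  26. ] yaw 56.5 F [-1.2  0.9  8.1] w 73.3 t 29.4
time: 29.55
tool_pos: [479.3, 441.5, 26.0]
tcp_rot: [-3.123, -0.021, 0.986]
contact_force: [2.2, 5.1, 6.7]
grip_width: 73.7
need tool [-3.9  0.2  0.9] n50=0.1 turn 0.1 (n=0.0) after-turn tool [-3.9  0.2  1. ] | pos [479.3 441.3  26. ] yaw 56.5 F [0.5 3.5 6.3] w 73.5 t 29.7
```

```bash
python3 -m jog '[0.2,0,0,-1.5,0]'; python3 s.py 477.3 438 25 56.4;python3 -m jog '[1,0,0,0,0,1,0,0,0,0,1,0,0,0,0,1,0,0,0,0]'; python3 s.py 477.3 438 25 56.4
```

```text
time: 29.8
tool_pos: [479.2, 441.5, 27.2]
tcp_rot: [-3.123, -0.021, 0.986]
contact_force: [0.1, -0.6, -1.3]
grip_width: 73.8
need tool [-3.4  0.4  1.8] n50=0.1 turn 0.1 (n=0.0) after-turn tool [-3.4  0.4  1.9] | pos [478.9 441.   26.9] yaw 56.5 F [ 0.1  0.4 -0.5] w 73.0 t 29.9
time: 30.35
tool_pos: [478.7, 440.3, 26.0]
tcp_rot: [-3.122, -0.018, 0.986]
contact_force: [-0.9, 0.1, 1.1]
grip_width: 59.8
need tool [-2.7  0.1  0.9] n50=0.1 turn 0.1 (n=0.0) after-turn tool [-2.7  0.1  1. ] | pos [478.7 440.3  26. ] yaw 56.5 F [-0.2  0.   1.7] w 59.6 t 30.5
```

```bash
python3 -m jog '[1,0,0,-10,0,1,0,0,-35,0,1,0,0,-40,0,1,0,0,-40,0,1,0,0,-40,0]';python3 s.py; python3 -m jog '[1,0,0,0,-8,1,0,0,0,-8,1,0,0,0,-8,1,0,0,0,-8,1,0,0,0,-8]';python3 -m jog '[1,0,0,0,-8]';python3 s.py 437 -187 190 105; python3 t.py
```

```text
time: 31.0
tool_pos: [475.6, 433.4, 188.6]
tcp_rot: [-3.114, 0.002, 0.986]
contact_force: [0.3, 1.6, -2.1]
grip_width: 59.4
time: 31.65
tool_pos: [473.1, 431.9, 183.3]
tcp_rot: [-3.113, -0.014, 1.708]
contact_force: [-0.5, -0.2, -1.8]
grip_width: 59.4
time: 31.75
tool_pos: [472.1, 431.3, 181.2]
tcp_rot: [-3.112, -0.016, 1.854]
contact_force: [-0.1, 0.4, -0.7]
grip_width: 59.8
need tool [-585.6 -201.8  -12.1] n50=11.7 turn 0.7 (n=0.1) after-turn tool [-588.2 -194.2   -8.4] | pos [472.3 431.4 181.6] yaw 105.7 F [ 0.5 -0.4 -1.7] w 59.3 t 31.9
tilt deg radial -1.08 tang 1.60 [472.3 431.4 181.6] [0.609 0.619 1.263 0.026 1.282 0.327]
```

```bash
python3 -m jog '[1,-42,-14,0,0,1,-42,-14,0,0,1,-42,-14,0,0,1,-42,-14,0,0,1,-42,-14,0,0]';python3 -m jog '[1,-42,-14,0,0,1,-42,-14,0,0,1,-42,-14,0,0,1,-42,-14,0,0,1,-42,-14,0,0]'; python3 -m jog '[1,-42,-14,0,0,1,-42,-14,0,0]';python3 s.py 437 -187 190 105; python3 t.py
```

```text
time: 32.4
tool_pos: [457.5, 208.1, 176.1]
tcp_rot: [-3.109, -0.017, 1.831]
contact_force: [0.3, -0.0, -1.3]
grip_width: 59.6
time: 32.9
tool_pos: [438.6, -21.0, 173.9]
tcp_rot: [-3.107, -0.016, 1.809]
contact_force: [0.9, -0.1, -1.1]
grip_width: 59.9
time: 33.1
tool_pos: [429.8, -112.5, 173.3]
tcp_rot: [-3.107, -0.016, 1.8]
contact_force: [0.6, 0.1, -1.0]
grip_width: 59.5
need tool [-73.4 -10.3 -17.7] n50=1.5 turn -2.1 (n=0.2) after-turn tool [-73.2 -12.4 -16.9] | pos [ 430.  -113.1  173.1] yaw 102.9 F [ 0.5  0.5 -1.7] w 59.7 t 33.2
tilt deg radial -2.20 tang -0.11 [ 430.  -113.1  173.1] [-0.424  0.304  1.823 -0.009  1.052 -0.645]
```

```bash
python3 -m jog '[1,-37,-6,-8,-1,1,-37,-6,-8,-1]';python3 s.py; for i in 1 2; do python3 -m jog '[1,0,0,40,0,1,0,0,-40,0]' >/dev/null;python3 s.py 437 -187 190 105; python3 t.py; done
```

```text
time: 33.45
tool_pos: [434.9, -184.1, 187.2]
tcp_rot: [-3.105, -0.023, 1.831]
contact_force: [0.6, 0.1, -1.6]
grip_width: 59.5
need tool [-3.  -2.6  0.9] n50=0.1 turn -0.4 (n=0.0) after-turn tool [-3.  -2.6  0.8] | pos [ 438.8 -183.4  190.8] yaw 104.6 F [-0.5  0.3 -1.5] w 59.5 t 34.0
tilt deg radial -1.77 tang -0.30 [ 438.8 -183.4  190.8] [-0.551  0.331  1.725 -0.011  1.116 -0.802]
need tool [-2.9 -6.5  5.6] n50=0.1 turn -0.3 (n=0.0) after-turn tool [-2.8 -6.7  5.5] | pos [ 442.7 -182.5  195.5] yaw 104.7 F [-1.1  0.1 -1.4] w 59.6 t 34.3
tilt deg radial -0.95 tang -0.39 [ 442.7 -182.5  195.5] [-0.546  0.323  1.72  -0.01   1.113 -0.797]
```

```bash
python3 -m jog '[1,-3,-7,20,-0.3]'; python3 s.py; python3 -m jog '[1,0,0,40,0]'; python3 s.py;python3 -m jog '[1,0,0,35,0]';python3 s.py 437 -188 75 105; python3 t.py
```

```text
time: 34.4
tool_pos: [438.2, -186.8, 177.7]
tcp_rot: [-3.129, 0.0, 1.833]
contact_force: [0.3, -0.9, -2.3]
grip_width: 59.7
time: 34.65
tool_pos: [438.1, -187.5, 139.2]
tcp_rot: [-3.131, 0.002, 1.832]
contact_force: [-0.2, -0.0, -2.3]
grip_width: 60.0
time: 34.9
tool_pos: [436.5, -186.6, 103.8]
tcp_rot: [-3.127, -0.002, 1.832]
contact_force: [1.3, -1.2, -2.3]
grip_width: 59.7
need tool [-4.9  3.9 24.8] n50=0.5 turn -0.1 (n=0.0) after-turn tool [-4.6  3.3 24.9] | pos [ 432.6 -184.4   99.9] yaw 104.9 F [-1.   1.6 -1.1] w 59.5 t 35.0
tilt deg radial -1.44 tang -0.30 [ 432.6 -184.4   99.9] [-0.56   0.446  1.85  -0.012  0.869 -0.814]
```

```bash
python3 -m jog '[1,-5,3,5,0]'; python3 s.py; python3 -m jog '[1,0,0,18,0]'; python3 s.py 437 -188 57 105;python3 t.py
```

```text
time: 35.15
tool_pos: [437.6, -188.8, 96.8]
tcp_rot: [-3.12, -0.01, 1.832]
contact_force: [0.2, 0.3, -1.1]
grip_width: 59.7
time: 35.4
tool_pos: [439.0, -190.2, 80.3]
tcp_rot: [-3.124, -0.005, 1.831]
contact_force: [0.1, -0.2, -1.7]
grip_width: 59.1
need tool [ 0.6  0.7 21.2] n50=0.4 turn -0.1 (n=0.0) after-turn tool [ 0.9  0.3 21.2] | pos [ 437.  -188.9   78.2] yaw 104.9 F [-0.2 -0.1 -0.6] w 59.3 t 35.5
tilt deg radial -1.37 tang -0.32 [ 437.  -188.9   78.2] [-0.564  0.489  1.855 -0.013  0.82  -0.816]
```

```bash
python3 -m jog '[1,0,0,10,0]'; python3 s.py; python3 -m jog '[1,0,0,8,0]'; python3 s.py 437 -188 57 105
```

```text
time: 35.65
tool_pos: [437.8, -189.5, 69.5]
tcp_rot: [-3.122, -0.008, 1.831]
contact_force: [0.2, -0.0, -1.4]
grip_width: 59.5
time: 35.9
tool_pos: [437.0, -189.2, 60.6]
tcp_rot: [-3.12, -0.009, 1.831]
contact_force: [0.6, 0.5, -2.1]
grip_width: 59.3
need tool [0.2 1.2 2.5] n50=0.1 turn -0.1 (n=0.0) after-turn tool [0.2 1.1 2.6] | pos [ 436.  -188.5   59.6] yaw 104.9 F [ 0.1  0.4 -1.5] w 59.4 t 36.0
```

```bash
python3 -m jog '[1,0,0,2,0,0.1,0,0,0,0,0.1,0,0,0,0,0.1,0,0,-10,0,0.1,0,0,-30,0]'; python3 -m jog '[0,0,0,-40,0,0,0,0,-40,0,0,0,0,-40,0,0,0,0,-20,0]';python3 s.py 437 -188 57 105; python3 t.py; python3 - <<'E'
from h import *
import pickle
c=calibration("wrist");p,d=capture("wrist");cv2.imwrite("pics/w5.png",p[:,:,::-1]);pickle.dump((c,p,d),open("w5.pkl","wb"))
p,d=capture("top")
for o in plates("top",p,d): print(o)
p,d=capture("scene")
for o in plates("scene",p,d): print(o)
E
```

```text
time: 36.55
tool_pos: [435.6, -187.9, 96.7]
tcp_rot: [-3.114, -0.016, 1.831]
contact_force: [0.7, 0.1, 0.3]
grip_width: 81.8
time: 36.95
tool_pos: [439.6, -188.8, 246.2]
tcp_rot: [-3.116, -0.014, 1.831]
contact_force: [0.0, -0.6, -0.5]
grip_width: 91.8
need tool [ -1.7   2.9 186.7] n50=3.7 turn -0.1 (n=0.0) after-turn tool [  1.2  -2.  186.8] | pos [ 439.3 -188.6  243.8] yaw 104.9 F [ 0.6 -0.3  0.1] w 91.9 t 37.1
tilt deg radial -1.73 tang -0.25 [ 439.3 -188.6  243.8] [-0.56   0.28   1.638 -0.01   1.253 -0.818]
(array([283.9, 132.4]), np.int32(207), 43.7, ((771.2725830078125, 221.42562866210938), (97.35160827636719, 98.2867660522461), 0.9990443587303162), array([221., 226., 229.]))
(array([251.6, 250.4]), np.int32(537), 8.7, ((329.11175537109375, 330.19769287109375), (119.42753601074219, 60.456451416015625), 30.553691864013672), array([217., 220., 220.]))
(array([227.7, 166.3]), np.int32(261), 40.8, ((328.243896484375, -224.4920196533203), (153.64405822753906, 124.14625549316406), 13.122198104858398), array([169., 164., 166.]))
(array([407.2, 185.8]), np.int32(549), 12.4, ((323.707275390625, 334.2013244628906), (120.4220962524414, 60.1995964050293), 29.7770938873291), array([183., 177., 180.]))
(array([334.6, 305.7]), np.int32(234), 45.9, ((755.2352905273438, 196.24603271484375), (100.10175323486328, 49.0601921081543), 29.883188247680664), array([197., 198., 201.]))
```

View pics/w5.png

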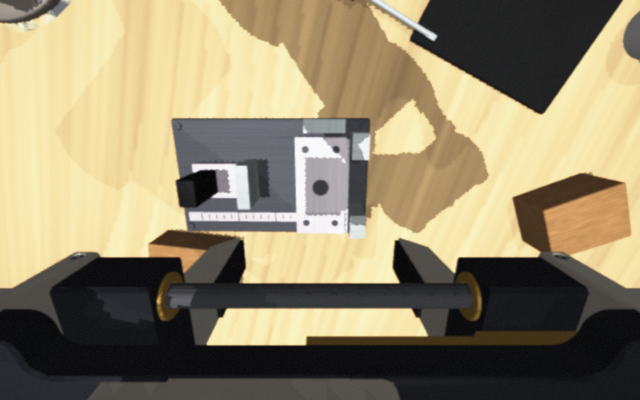

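```bash
python3 -m jog '[0,45,0,0,0,0,45,0,0,0,0,45,0,0,0,0,45,0,0,0,0,45,0,0,0]'; python3 -m jog '[0,45,0,0,0,0,45,0,0,0,0,45,0,0,0,0,45,0,0,0,0,45,0,0,0]';python3 s.py;python3 -m jog '[0,0,0,0,8.4,0,0,0,0,8.4,0,0,0,0,8.4,0,0,0,0,8.4,0,0,0,0,8.4]';python3 -m jog '[0,0,0,0,8.4,0,0,0,0,8.4,0,0,0,0,8.4,0,0,0,0,8,0]';python3 s.py 326.3 332.3 100 29.9; python3 t.py
```

```text
time: 37.75
tool_pos: [377.0, 32.3, 239.1]
tcp_rot: [-3.099, -0.026, 1.821]
contact_force: [2.2, 0.9, -0.4]
grip_width: 91.7
time: 38.25
tool_pos: [314.5, 257.6, 240.4]
tcp_rot: [-3.088, -0.026, 1.818]
contact_force: [2.0, 0.0, -0.5]
grip_width: 92.0
time: 38.9
tool_pos: [313.5, 252.7, 235.6]
tcp_rot: [-3.079, 0.029, 1.074]
contact_force: [-0.1, -0.0, -0.2]
grip_width: 91.9
need tool [ 79.7 -17.4 135.1] n50=2.7 turn 32.2 (n=3.8) after-turn tool [ 50.6 -62.3 135.8] | pos [313.6 253.1 235.8] yaw 62.1 F [0.  0.7 0.3] w 91.8 t 39.0
tilt deg radial -2.86 tang 2.69 [313.6 253.1 235.8] [0.462 0.161 1.82  0.037 1.219 0.936]invalid input at $: expected a multiple of 5 numbers
```

```bash
python3 -m jog '[0,0,0,0,8.1,0,0,0,0,8.1,0,0,0,0,8.1,0,0,0,0,8]';python3 s.py; python3 -m jog '[0,25,-31,0,0]'; python3 s.py; python3 -m jog '[0,25,-31,0,0]';python3 s.py; for i in 1 2 3; do python3 -m jog '[0,0,0,45,0,0,0,0,-45,0]'>/dev/null; python3 s.py; done; python3 t.py; python3 s.py 326.3 332.3 100 29.9
```

```text
time: 39.45
tool_pos: [314.0, 250.4, 234.5]
tcp_rot: [-3.103, 0.06, 0.515]
contact_force: [-1.2, 0.5, 0.1]
grip_width: 91.6
time: 39.7
tool_pos: [320.0, 287.7, 234.3]
tcp_rot: [-3.104, 0.061, 0.525]
contact_force: [1.3, 0.7, 0.5]
grip_width: 91.7
time: 39.95
tool_pos: [325.8, 327.5, 233.5]
tcp_rot: [-3.104, 0.063, 0.531]
contact_force: [0.1, 0.2, 0.6]
grip_width: 91.7
tilt deg radial -0.25 tang 2.42 [336.7 332.  249.7] [0.59  0.251 1.66  0.043 1.242 1.604]
need tool [ -5.4   0.5 148.6] n50=3.0 turn 1.2 (n=0.1) after-turn tool [ -8.   -5.2 148.4] | pos [335.9 331.8 248.4] yaw 31.1 F [-0.8  0.5  0.5] w 91.7 t 41.3
```

```bash
python3 -m jog '[0,-8,-4,30,1.2]';python3 s.py; python3 -m jog '[0,0,0,40,0]'; python3 s.py; python3 -m jog '[0,0,0,40,0]';python3 s.py 326.3 332.3 70 29.9; python3 t.py
```

```text
time: 41.4
tool_pos: [328.4, 332.9, 221.2]
tcp_rot: [-3.101, 0.009, 0.521]
contact_force: [0.2, 0.6, -1.0]
grip_width: 91.7
time: 41.65
tool_pos: [326.7, 334.2, 182.0]
tcp_rot: [-3.101, 0.01, 0.524]
contact_force: [1.6, 0.2, -1.4]
grip_width: 91.6
time: 41.9
tool_pos: [325.1, 335.0, 142.3]
tcp_rot: [-3.102, 0.013, 0.524]
contact_force: [1.0, 0.6, -0.7]
grip_width: 92.0
need tool [ 6.5  5.1 67.6] n50=1.4 turn 0.1 (n=0.0) after-turn tool [ 4.7  2.5 67.9] | pos [321.  332.2 137.9] yaw 30.0 F [0.3 1.  0.9] w 91.8 t 42.0
tilt deg radial -0.91 tang 2.57 [321.  332.2 137.9] [0.61  0.371 1.839 0.05  0.956 1.628]
```

```bash
python3 - <<'E'
from h import *
c=calibration("wrist");p,d=capture("wrist")
cv2.imwrite("pics/w6.png",p[:,:,::-1])
E
python3 -m jog '[0,6,3,35,0]';python3 s.py; python3 -m jog '[0,0,0,30,0]';python3 s.py 326.3 332.3 27 29.9; python3 t.py
```

```text
time: 42.2
tool_pos: [330.3, 336.3, 108.7]
tcp_rot: [-3.102, 0.013, 0.524]
contact_force: [0.5, 0.2, -1.3]
grip_width: 91.8
time: 42.45
tool_pos: [328.9, 336.6, 78.9]
tcp_rot: [-3.102, 0.016, 0.523]
contact_force: [-0.1, 0.4, -0.7]
grip_width: 91.7
need tool [ 0.6  4.  48.6] n50=1.0 turn 0.1 (n=0.0) after-turn tool [-0.7  2.1 48.7] | pos [325.9 334.5  75.7] yaw 30.0 F [-0.3 -0.4  1.2] w 91.8 t 42.6
tilt deg radial -0.86 tang 2.56 [325.9 334.5  75.7] [0.608 0.478 1.888 0.057 0.799 1.615]
```

View pics/w6.png

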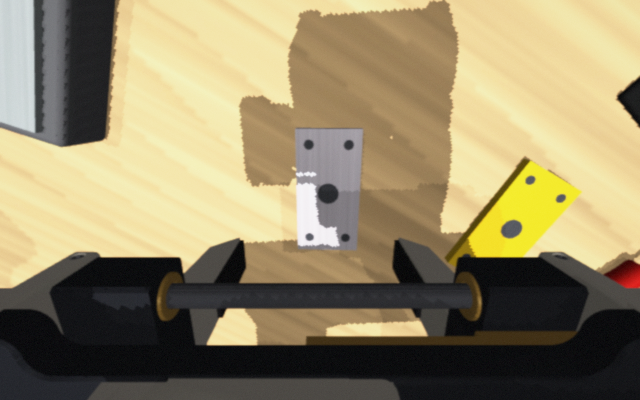

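```bash
python3 - <<'E'
from h import *
for u,v in((553,342),(638,342),(553,508),(638,508)):print(onplane("top",180+u/5-.4,150+v/5-.4,10).round(1))
E
```

```text
[448.3 191.6  10. ]
[448.9 129.2  10. ]
[327.6 189.2  10. ]
[328.3 127.5  10. ]
```

Yellow plate is 80 mm or more away, so the fingers are clear.

```bash
python3 -m jog '[0,1,3,25,0]';python3 s.py; python3 -m jog '[0,0,0,18,0]';python3 s.py 326.3 332.3 27 29.9; python3 t.py
```

```text
time: 42.7
tool_pos: [329.5, 334.8, 54.3]
tcp_rot: [-3.102, 0.019, 0.524]
contact_force: [0.2, 0.1, -0.4]
grip_width: 91.8
time: 42.95
tool_pos: [328.3, 334.6, 36.6]
tcp_rot: [-3.102, 0.022, 0.523]
contact_force: [-0.9, 0.4, -1.2]
grip_width: 91.9
need tool [-0.6  1.2  7.7] n50=0.2 turn 0.1 (n=0.0) after-turn tool [-0.8  0.9  7.7] | pos [326.5 333.5  34.7] yaw 30.0 F [ 0.1  0.6 -0.1] w 92.1 t 43.1
tilt deg radial -0.90 tang 2.57 [326.5 333.5  34.7] [0.605 0.553 1.918 0.064 0.696 1.603]
```

```bash
python3 -m jog '[0.2,0,0,6,0]';python3 s.py 326.3 332.3 27 29.9; python3 -m jog '[0.2,0,0,0,0]'; python3 s.py 326.3 332.3 27 29.9
```

```text
time: 43.2
tool_pos: [327.1, 334.3, 30.3]
tcp_rot: [-3.102, 0.025, 0.524]
contact_force: [0.1, -0.9, 0.3]
grip_width: 87.6
need tool [-0.8  1.3  2.2] n50=0.0 turn 0.1 (n=0.0) after-turn tool [-0.8  1.2  2.2] | pos [326.4 333.7  29.2] yaw 30.0 F [-0.3  0.  -0.2] w 76.6 t 43.4
time: 43.45
tool_pos: [326.5, 333.8, 29.6]
tcp_rot: [-3.102, 0.026, 0.524]
contact_force: [-0.3, -0.6, 0.6]
grip_width: 74.0
need tool [-0.9  1.3  2.4] n50=0.0 turn 0.1 (n=0.0) after-turn tool [-0.9  1.2  2.5] | pos [326.5 333.8  29.5] yaw 30.0 F [-0.2 -0.2 -0.2] w 73.3 t 43.6
```

```bash
python3 -m jog '[0.2,0,0,2,0]';python3 s.py 326.3 332.3 27 29.9; python3 -m jog '[1,0,0,0,0,1,0,0,0,0,1,0,0,0,0,1,0,0,0,0]'; python3 s.py 326.3 332.3 27 29.9
```

```text
time: 43.7
tool_pos: [326.6, 334.0, 27.7]
tcp_rot: [-3.102, 0.026, 0.524]
contact_force: [-0.9, 0.1, -0.3]
grip_width: 73.4
need tool [-0.8  1.3  0.3] n50=0.0 turn 0.1 (n=0.0) after-turn tool [-0.8  1.3  0.4] | pos [326.4 333.8  27.4] yaw 30.0 F [-0.2 -0.5 -0.1] w 73.7 t 43.9
time: 44.25
tool_pos: [326.3, 333.7, 27.2]
tcp_rot: [-3.103, 0.027, 0.523]
contact_force: [0.9, -0.6, -0.0]
grip_width: 59.4
need tool [-0.7  1.2  0.2] n50=0.0 turn 0.1 (n=0.0) after-turn tool [-0.7  1.2  0.2] | pos [326.3 333.7  27.2] yaw 30.0 F [-0.2 -0.6 -0.6] w 59.6 t 44.4
```

```bash
python3 -m jog '[1,0,0,-10,0,1,0,0,-35,0,1,0,0,-40,0,1,0,0,-45,0,1,0,0,-45,0]';python3 s.py; python3 -m jog '[1,12,0,0,-8.4,1,12,0,0,-8.4,1,12,0,0,-8.4,1,12,0,0,-8.4,1,0,0,0,-8.4]';python3 -m jog '[1,0,0,0,-8.4,1,0,0,0,-8.4,1,0,0,0,-8.4,1,0,0,0,-8]';python3 s.py 437 -187 200 105; python3 t.py
```

```text
time: 44.9
tool_pos: [330.6, 327.6, 204.0]
tcp_rot: [-3.104, 0.043, 0.524]
contact_force: [0.6, 0.5, -2.3]
grip_width: 59.6
time: 45.55
tool_pos: [364.1, 359.3, 198.5]
tcp_rot: [-3.083, 0.009, 1.275]
contact_force: [-0.1, -0.1, -1.7]
grip_width: 59.3
time: 45.95
tool_pos: [360.5, 357.0, 191.5]
tcp_rot: [-3.074, -0.021, 1.869]
contact_force: [0.2, -0.1, -0.6]
grip_width: 59.5
need tool [-543.1  -83.2  -13.7] n50=10.9 turn 1.6 (n=0.2) after-turn tool [-545.4  -67.2   -8.1] | pos [360.7 357.2 191.9] yaw 106.6 F [-0.7 -0.4 -1.3] w 59.7 t 46.1
tilt deg radial -2.85 tang 2.86 [360.7 357.2 191.9] [0.606 0.395 1.623 0.044 1.182 0.298]
```

```bash
python3 -m jog '[1,-42,-6,0,0.8,1,-42,-6,0,0,1,-42,-6,0,0,1,-42,-6,0,0,1,-42,-6,0,0]';python3 -m jog '[1,-42,-6,0,0,1,-42,-6,0,0,1,-42,-6,0,0,1,-42,-6,0,0,1,-42,-6,0,0]'; python3 -m jog '[1,-42,-6,0,0]';python3 s.py 437 -187 200 105; python3 t.py
```

```text
time: 46.6
tool_pos: [386.7, 144.3, 187.0]
tcp_rot: [-3.071, -0.019, 1.832]
contact_force: [1.2, -0.1, -1.8]
grip_width: 59.7
time: 47.1
tool_pos: [408.3, -74.8, 184.0]
tcp_rot: [-3.07, -0.018, 1.81]
contact_force: [-0.2, 0.7, -1.7]
grip_width: 59.5
time: 47.2
tool_pos: [412.1, -118.8, 183.4]
tcp_rot: [-3.069, -0.018, 1.805]
contact_force: [1.1, -0.9, -1.4]
grip_width: 59.9
need tool [-71.5   7.2 -18.7] n50=1.4 turn -1.8 (n=0.2) after-turn tool [-72.    6.3 -16.8] | pos [ 412.3 -119.1  183.2] yaw 103.2 F [ 1.   0.3 -1.2] w 59.4 t 47.4
tilt deg radial -4.14 tang -1.12 [ 412.3 -119.1  183.2] [-0.439  0.282  1.824 -0.034  1.104 -0.654]
```

```bash
python3 -m jog '[1,-36,1,-10,-1,1,-36,1,-10,-1]';python3 s.py; for i in 1 2 3 4; do python3 -m jog '[1,0,0,40,0,1,0,0,-40,0]' >/dev/null;python3 s.py 437 -188 190 105; python3 t.py; done
```

```text
time: 47.55
tool_pos: [430.7, -184.7, 200.1]
tcp_rot: [-3.065, -0.027, 1.835]
contact_force: [1.0, -0.3, -1.6]
grip_width: 59.2
need tool [-5.3  2.9 13.1] n50=0.3 turn -0.1 (n=0.0) after-turn tool [-5.1  2.  13.4] | pos [ 433.8 -183.6  203.4] yaw 104.9 F [-0.   0.7 -2.2] w 59.6 t 48.0
tilt deg radial -3.74 tang -1.49 [ 433.8 -183.6  203.4] [-0.541  0.327  1.693 -0.038  1.183 -0.787]
need tool [-5.6 -0.2 17.5] n50=0.3 turn -0.0 (n=0.0) after-turn tool [-5.4 -1.2 17.5] | pos [ 436.8 -182.5  207.5] yaw 105.0 F [-0.1  0.5 -1.7] w 59.6 t 48.4
tilt deg radial -3.03 tang -1.55 [ 436.8 -182.5  207.5] [-0.536  0.32   1.69  -0.037  1.181 -0.783]
need tool [-4.9 -3.2 21.9] n50=0.4 turn -0.0 (n=0.0) after-turn tool [-4.8 -4.3 21.7] | pos [ 439.9 -182.2  211.7] yaw 105.0 F [ 0.   0.3 -1.2] w 59.4 t 48.8
tilt deg radial -2.26 tang -1.64 [ 439.9 -182.2  211.7] [-0.533  0.313  1.687 -0.037  1.177 -0.78 ]
need tool [-3.3 -6.1 26.2] n50=0.5 turn 0.0 (n=0.0) after-turn tool [-3.5 -7.1 25.9] | pos [ 443.  -182.7  215.9] yaw 105.0 F [-0.1 -0.5 -2. ] w 59.6 t 49.1
tilt deg radial -1.46 tang -1.73 [ 443.  -182.7  215.9] [-0.531  0.307  1.683 -0.036  1.174 -0.778]
```

```bash
for i in 1 2; do python3 -m jog '[1,0,0,40,0,1,0,0,-40,0]' >/dev/null;python3 s.py; done; python3 t.py; python3 -m jog '[1,-45,0,0,0,1,45,0,0,0]' >/dev/null;python3 s.py;python3 t.py; python3 -m jog '[1,45,0,0,0,1,-45,0,0,0]' >/dev/null;python3 s.py;python3 t.py; python3 s.py 437 -188 150 105
```

```text
tilt deg radial 0.26 tang -1.96 [ 449.4 -185.   225.1] [-0.528  0.294  1.674 -0.036  1.166 -0.776]
tilt deg radial 0.12 tang -1.83 [ 447.5 -180.6  224.8] [-0.523  0.289  1.681 -0.034  1.165 -0.776]
tilt deg radial 0.55 tang -1.97 [ 450.  -184.1  225.6] [-0.526  0.291  1.676 -0.036  1.161 -0.775]
need tool [  1.  -11.6  75.5] n50=1.5 turn 0.0 (n=0.0) after-turn tool [ -1.4 -12.7  75.3] | pos [ 449.  -183.4  225.3] yaw 105.0 F [-0.6 -0.3 -1.2] w 59.7 t 50.6
```

```bash
python3 -m jog '[1,-1,-12,25,0]'; python3 s.py; python3 -m jog '[1,0,0,40,0]'; python3 s.py;python3 -m jog '[1,0,0,35,0]';python3 s.py 437 -188 75 105; python3 t.py
```

```text
time: 50.75
tool_pos: [439.7, -189.1, 202.9]
tcp_rot: [-3.133, 0.036, 1.833]
contact_force: [-0.2, -0.5, -1.8]
grip_width: 59.6
time: 51.0
tool_pos: [439.7, -191.1, 164.3]
tcp_rot: [-3.134, 0.037, 1.831]
contact_force: [2.0, -0.7, -1.3]
grip_width: 59.3
time: 51.25
tool_pos: [438.7, -191.5, 129.0]
tcp_rot: [-3.13, 0.034, 1.831]
contact_force: [0.6, -0.7, -2.5]
grip_width: 59.6
need tool [ 2.1  3.4 49.9] n50=1.0 turn -0.1 (n=0.0) after-turn tool [ 0.8  2.4 50. ] | pos [ 434.9 -189.4  125. ] yaw 104.9 F [ 0.7 -0.3 -2.3] w 59.8 t 51.4
tilt deg radial -0.03 tang -1.82 [ 434.9 -189.4  125. ] [-0.553  0.403  1.833 -0.04   0.903 -0.788]
```

```bash
python3 -m jog '[1,0,3,15,0]'; python3 s.py 437 -188 75 105; python3 -m jog '[1,0,0,18,0]'; python3 s.py 437 -188 75 105
```

```text
time: 51.5
tool_pos: [439.5, -190.1, 113.1]
tcp_rot: [-3.125, 0.028, 1.831]
contact_force: [0.1, -0.9, -0.7]
grip_width: 59.9
need tool [ 2.5 -0.2 36.4] n50=0.7 turn -0.0 (n=0.0) after-turn tool [ 1.5 -0.9 36.4] | pos [ 438.2 -189.3  111.4] yaw 105.0 F [-0.1 -0.1 -2.2] w 59.5 t 51.6
time: 51.75
tool_pos: [440.1, -190.9, 96.6]
tcp_rot: [-3.126, 0.03, 1.832]
contact_force: [0.5, 0.1, -2.0]
grip_width: 59.8
need tool [ 2.5 -0.2 19.3] n50=0.4 turn -0.0 (n=0.0) after-turn tool [ 2.1 -0.6 19.3] | pos [ 438.1 -189.8   94.3] yaw 105.0 F [ 0.2  0.7 -2.9] w 59.3 t 51.9
```

```bash
python3 -m jog '[1,0,0,12,0]'; python3 s.py 437 -188 70 105; python3 -m jog '[1,0,-1,9,0]'; python3 s.py 437 -188 70 105
```

```text
time: 52.0
tool_pos: [439.3, -191.0, 84.3]
tcp_rot: [-3.125, 0.028, 1.832]
contact_force: [-0.8, -0.7, -1.7]
grip_width: 59.5
need tool [ 2.5  0.1 12.2] n50=0.2 turn -0.1 (n=0.0) after-turn tool [ 2.2 -0.2 12.2] | pos [ 437.7 -190.1   82.2] yaw 104.9 F [-0.8  0.3 -1. ] w 59.5 t 52.1
time: 52.25
tool_pos: [437.5, -191.1, 74.0]
tcp_rot: [-3.123, 0.027, 1.832]
contact_force: [-0.5, -0.5, -0.5]
grip_width: 59.5
need tool [2.2 1.4 2.7] n50=0.1 turn -0.1 (n=0.0) after-turn tool [2.1 1.4 2.7] | pos [ 436.2 -190.4   72.7] yaw 104.9 F [ 0.2 -0.3 -1.2] w 59.4 t 52.4
```

```bash
python3 -m jog '[1,0,0,3,0,0.1,0,0,0,0,0.1,0,0,0,0,0.1,0,0,0,0,0.1,0,0,-10,0]'; python3 -m jog '[0,0,0,-40,0,0,0,0,-40,0,0,0,0,-40,0]';python3 s.py 437 -188 57 105; python3 t.py; python3 - <<'E'
from h import *
import pickle
c=calibration("wrist");p,d=capture("wrist");cv2.imwrite("pics/w7.png",p[:,:,::-1]);pickle.dump((c,p,d),open("w7.pkl","wb"))
crop(p,140,100,420,260,2.8,"w7c.png")
p,d=capture("scene"); crop(p,190,120,290,220,6,"s7.png")
E
```

```text
time: 52.9
tool_pos: [436.2, -190.2, 79.6]
tcp_rot: [-3.12, 0.023, 1.832]
contact_force: [-0.1, 0.9, -0.3]
grip_width: 82.0
time: 53.2
tool_pos: [435.9, -185.6, 201.4]
tcp_rot: [-3.114, 0.016, 1.831]
contact_force: [1.4, -0.3, 0.8]
grip_width: 91.4
need tool [  2.    2.2 145.7] n50=2.9 turn -0.1 (n=0.0) after-turn tool [ -1.2  -1.1 145.7] | pos [ 437.7 -186.6  202.7] yaw 104.9 F [ 0.2  0.2 -1.3] w 91.8 t 53.4
tilt deg radial -0.25 tang -1.79 [ 437.7 -186.6  202.7] [-0.545  0.304  1.727 -0.035  1.111 -0.79 ]
```

View pics/w7c.png

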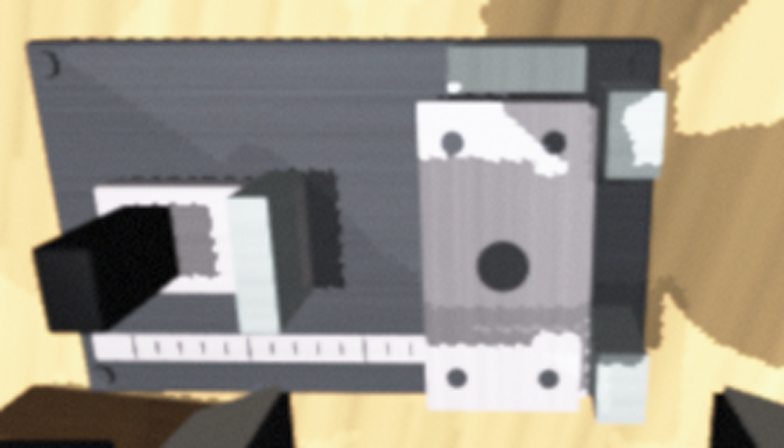

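View pics/s7.png

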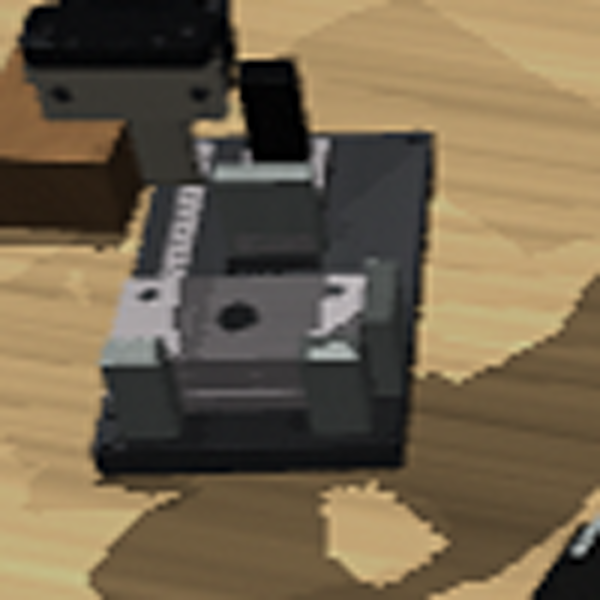

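```bash
python3 -m jog '[0.2,45,0,0,0,0.2,45,0,0,0,0.2,45,0,0,0,0.2,45,0,0,0,0.2,45,0,0]' ; python3 -m jog '[0.2,45,0,0,0,0.2,45,0,0,0,0.2,45,0,0,0,0.2,45,0,0,0]' ;python3 -m jog '[0.2,45,0,0,0,0.2,45,0,0,0,0.2,45,0,0,0,0.2,45,0,0,0]'; python3 s.py 440 300 200 105; python3 t.py
```

```text
time: 53.85
tool_pos: [386.9, -10.5, 191.3]
tcp_rot: [-3.106, 0.012, 1.822]
contact_force: [1.6, 0.4, 0.7]
grip_width: 73.6
time: 54.25
tool_pos: [335.5, 169.5, 184.5]
tcp_rot: [-3.095, 0.011, 1.819]
contact_force: [1.3, 0.0, 0.1]
grip_width: 73.5
need tool [ 99.  133.2 -23. ] n50=2.7 turn -0.4 (n=0.0) after-turn tool [ 98.3 134.8 -15.6] | pos [335.2 170.1 184.4] yaw 104.6 F [0.6 0.3 0.9] w 73.7 t 54.4
tilt deg radial -2.78 tang -0.00 [335.2 170.1 184.4] [ 0.273  0.175  1.966 -0.011  1.048  0.023]invalid input at $: expected a multiple of 5 numbers
```

```bash
python3 -m jog '[0.2,0,45,-20,0]'; python3 s.py;  for i in 1 2 3 4; do python3 -m jog '[0.2,0,0,45,0,0.2,0,0,-45,0]' >/dev/null;python3 s.py;python3 t.py; done
```

```text
time: 54.5
tool_pos: [371.5, 180.0, 198.2]
tcp_rot: [-3.077, 0.011, 1.829]
contact_force: [2.2, 1.0, 0.3]
grip_width: 73.2
tilt deg radial -2.15 tang -0.24 [385.9 180.  204.6] [ 0.263  0.231  1.825 -0.012  1.122  0.019]
tilt deg radial -1.34 tang -0.40 [390.3 179.4 208.7] [ 0.26   0.225  1.819 -0.012  1.119  0.018]
tilt deg radial -0.42 tang -0.57 [394.6 179.3 213.5] [ 0.257  0.218  1.814 -0.012  1.115  0.017]
tilt deg radial 0.55 tang -0.74 [398.8 179.6 218.7] [ 0.255  0.21   1.808 -0.012  1.112  0.017]
```

```bash
python3 -m jog '[0.2,0,0,45,0,0.2,0,0,-45,0]' >/dev/null;python3 s.py;python3 t.py; for i in 1 2 3 4 5 6 7 8 9; do python3 -m jog '[1,-45,-3,0,0]' >/dev/null; python3 s.py; done;  python3 s.py 461.8 -269.7 200 105; python3 t.py
```

```text
tilt deg radial 1.61 tang -0.92 [403.1 180.2 224.5] [ 0.254  0.202  1.802 -0.013  1.108  0.017]
need tool [-46.5 -22.   29. ] n50=0.9 turn -2.0 (n=0.2) after-turn tool [-46.  -22.6  29.4] | pos [ 471.7 -219.4  229.4] yaw 103.0 F [-0.1  0.2 -0.1] w 0.2 t 58.8
tilt deg radial 1.93 tang 0.92 [ 471.7 -219.4  229.4] [-0.595  0.335  1.6    0.023  1.176 -0.83 ]
```

```bash
python3 -m jog '[1,-46,-22,0,-2]' ; python3 s.py; python3 -m jog '[1,-4,0,45,0]'>/dev/null; python3 s.py;python3 -m jog '[1,0,0,45,0]'>/dev/null; python3 s.py;python3 -m jog '[1,0,0,40,0]'>/dev/null; python3 s.py 463 -274 48 105; python3 t.py
```

```text
time: 58.9
tool_pos: [461.9, -263.8, 229.3]
tcp_rot: [3.104, 0.007, 1.84]
contact_force: [0.5, -1.1, -0.8]
grip_width: 0.3
need tool [-5.5 -3.6 49.9] n50=1.0 turn 0.0 (n=0.0) after-turn tool [-5.4 -2.2 50. ] | pos [ 463.7 -268.2   98. ] yaw 105.0 F [-0.2  0.2  0.3] w 0.6 t 59.8
tilt deg radial 1.12 tang 1.24 [ 463.7 -268.2   98. ] [-0.681  0.525  1.708  0.031  0.893 -0.962]
```

```bash
python3 -m jog '[1,-6,-2,25,0]' ; python3 s.py; python3 -m jog '[1,0,0,20,0]'; python3 s.py 463 -274 48 105; python3 t.py; python3 - <<'E'
from h import *
p,d=capture("wrist");cv2.imwrite("pics/w8.png",p[:,:,::-1])
E
```

```text
time: 59.9
tool_pos: [466.7, -275.7, 77.9]
tcp_rot: [3.108, 0.005, 1.834]
contact_force: [-0.5, -0.6, 0.1]
grip_width: 0.4
time: 60.15
tool_pos: [467.0, -276.0, 58.7]
tcp_rot: [3.108, 0.005, 1.832]
contact_force: [-0.4, -0.6, -0.2]
grip_width: 0.5
need tool [ 0.9 -2.1  7.9] n50=0.2 turn -0.0 (n=0.0) after-turn tool [ 1.  -1.9  8. ] | pos [ 465.1 -274.4   56. ] yaw 105.0 F [ 0.4  0.1 -0.4] w 0.5 t 60.3
tilt deg radial 1.15 tang 1.24 [ 465.1 -274.4   56. ] [-0.689  0.594  1.729  0.034  0.802 -0.974]
```

View pics/w8.png

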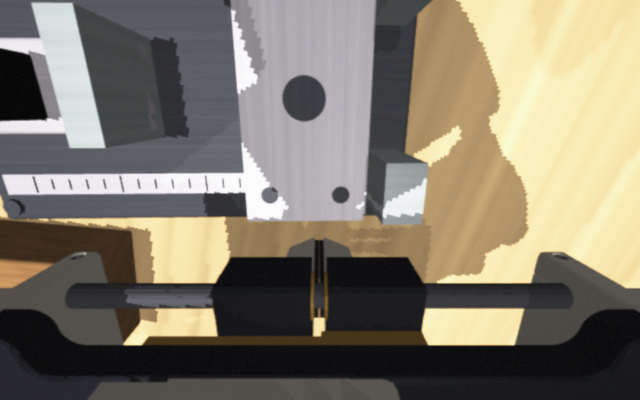

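```bash
python3 -m jog '[1,0,-2,9,0]'; python3 s.py 463 -274 48 105; python3 -m jog '[1,5,0,0,0]'; python3 s.py 463 -274 48 105
```

```text
time: 60.45
tool_pos: [464.9, -275.9, 49.3]
tcp_rot: [3.109, 0.003, 1.833]
contact_force: [0.5, 0.3, 0.7]
grip_width: 0.1
need tool [ 1.2 -0.2 -0.6] n50=0.0 turn -0.0 (n=0.0) after-turn tool [ 1.2 -0.2 -0.6] | pos [ 463.5 -275.1   47.4] yaw 105.0 F [ 0.6 -0.2 -0.4] w 0.5 t 60.6
time: 60.7
tool_pos: [462.4, -270.6, 47.7]
tcp_rot: [3.111, 0.0, 1.832]
contact_force: [0.2, -0.6, 1.1]
grip_width: 0.4
need tool [-4.2 -0.2 -0.5] n50=0.1 turn 0.0 (n=0.0) after-turn tool [-4.2 -0.3 -0.5] | pos [ 462.1 -269.8   47.5] yaw 105.0 F [ 0.6 -0.9 -0.8] w 0.4 t 60.9
```

```bash
for i in 1 2 3; do python3 -m jog '[1,5,0,0,0]' | sed -n 2,4p; python3 s.py; done; python3 -m jog '[1,3,0,0,0]' | sed -n 2,4p; python3 s.py 457.9 -255.5 48 105
```

```text
tool_pos: [461.1, -265.3, 47.7]
tcp_rot: [3.111, 0.0, 1.832]
contact_force: [0.2, 0.8, -0.1]
tool_pos: [459.7, -260.2, 47.7]
tcp_rot: [3.111, 0.0, 1.833]
contact_force: [1.3, -6.2, -0.9]
tool_pos: [458.4, -255.4, 47.7]
tcp_rot: [3.111, 0.001, 1.833]
contact_force: [0.9, -2.0, -0.8]
tool_pos: [457.6, -252.1, 47.7]
tcp_rot: [3.111, 0.0, 1.834]
contact_force: [0.7, -3.9, -2.1]
need tool [-3.8 -0.5 -0.3] n50=0.1 turn 0.1 (n=0.0) after-turn tool [-3.8 -0.5 -0.3] | pos [ 457.4 -251.7   47.7] yaw 105.1 F [ 0.9 -3.6 -0.9] w 0.6 t 61.9
```

```bash
for i in 1 2 3; do python3 -m jog '[1,1.5,0,0,0]' | sed -n 2,4p; python3 s.py; done; python3 s.py 457.9 -255.5 48 105
```

```text
tool_pos: [457.7, -251.5, 48.0]
tcp_rot: [3.111, 0.002, 1.834]
contact_force: [0.5, -11.1, -2.6]
tool_pos: [457.9, -251.5, 48.4]
tcp_rot: [3.11, 0.005, 1.834]
contact_force: [0.5, -7.8, -1.2]
tool_pos: [458.1, -251.5, 48.9]
tcp_rot: [3.109, 0.008, 1.834]
contact_force: [0.4, -8.5, -0.4]
need tool [-3.8 -1.3  0.9] n50=0.1 turn 0.1 (n=0.0) after-turn tool [-3.8 -1.2  0.9] | pos [ 458.1 -251.5   48.9] yaw 105.1 F [ 0.7 -7.8 -0.1] w 0.1 t 62.8
```

```bash
python3 -m jog '[1,-4,0,0,0]' >/dev/null; python3 s.py;  python3 -m jog '[1,0,0,-10,0]' | sed -n 2,4p; python3 s.py; for i in 1 2 3; do python3 -m jog '[1,2,0,0,0]' | sed -n 2,4p; python3 s.py; done; python3 s.py 457.9 -255.5 48 105
```

```text
tool_pos: [457.6, -254.0, 57.9]
tcp_rot: [3.111, 0.004, 1.834]
contact_force: [0.5, -0.1, -0.5]
tool_pos: [458.4, -253.0, 59.8]
tcp_rot: [3.108, 0.008, 1.834]
contact_force: [-0.2, -0.5, 0.0]
tool_pos: [458.0, -251.3, 59.6]
tcp_rot: [3.108, 0.009, 1.834]
contact_force: [0.9, -9.3, -0.6]
tool_pos: [458.3, -251.2, 60.0]
tcp_rot: [3.107, 0.013, 1.835]
contact_force: [1.2, -10.4, -0.0]
need tool [-3.8 -1.9 12.1] n50=0.2 turn 0.1 (n=0.0) after-turn tool [-4.  -1.5 12.1] | pos [ 458.3 -251.3   60.1] yaw 105.1 F [ 0.7 -7.6 -1.1] w 0.4 t 64.2
```

```bash
python3 -m jog '[1,-4,0,0,0]' >/dev/null; python3 s.py;  python3 -m jog '[1,0,0,-9,0]' | sed -n 2,4p; python3 s.py; for i in 1 2 3; do python3 -m jog '[1,2,0,0,0]' | sed -n 2,4p; python3 s.py; done; python3 s.py 457.9 -255.5 48 105; python3 t.py
```

```text
tool_pos: [457.9, -253.9, 68.2]
tcp_rot: [3.109, 0.009, 1.834]
contact_force: [-0.8, 0.5, -0.4]
tool_pos: [458.6, -252.9, 69.8]
tcp_rot: [3.106, 0.013, 1.834]
contact_force: [0.2, 0.3, -0.2]
tool_pos: [458.1, -251.0, 69.6]
tcp_rot: [3.106, 0.013, 1.834]
contact_force: [1.2, -7.9, -0.1]
tool_pos: [458.5, -250.9, 70.1]
tcp_rot: [3.104, 0.017, 1.834]
contact_force: [1.3, -10.1, 0.0]
need tool [-3.9 -2.7 22.2] n50=0.4 turn 0.1 (n=0.0) after-turn tool [-4.3 -1.8 22.2] | pos [ 458.6 -250.9   70.2] yaw 105.1 F [ 0.3 -6.9 -1.8] w 0.5 t 65.5
tilt deg radial 2.23 tang 0.76 [ 458.6 -250.9   70.2] [-0.658  0.541  1.784  0.027  0.781 -0.941]
```

```bash
python3 -m jog '[0.15,-10,0,0,0]' >/dev/null; python3 s.py; for i in 1 2 3; do python3 -m jog '[0.15,0,0,-35,0]' >/dev/null; python3 s.py; done; python3 s.py 435.6 -183.5 150 105; python3 t.py
```

```text
need tool [79.8 -2.  24.5] n50=1.6 turn 0.1 (n=0.0) after-turn tool [79.3 -1.2 26. ] | pos [ 457.2 -259.8  176. ] yaw 105.1 F [ 0.2 -0.4 -0.5] w 78.0 t 66.7
tilt deg radial 2.33 tang 0.83 [ 457.2 -259.8  176. ] [-0.674  0.398  1.667  0.024  1.039 -0.949]
```

```bash
python3 -m jog '[0.15,0,0,-40,0,0.15,0,0,40,0]' >/dev/null; python3 s.py; python3 t.py; python3 -m jog '[0.15,40,-1,0,0]' >/dev/null; python3 s.py;python3 -m jog '[0.15,40,-1,0,0]' >/dev/null; python3 s.py 435.6 -183.5 100 105;python3 t.py
```

```text
tilt deg radial 1.18 tang 1.02 [ 452.7 -256.1  167.8] [-0.674  0.407  1.677  0.024  1.04  -0.949]
need tool [-7.8  2.7 68.5] n50=1.4 turn 0.3 (n=0.0) after-turn tool [-7.8  4.6 68.4] | pos [ 429.2 -177.1  168.4] yaw 105.3 F [ 0.1 -0.6  0. ] w 77.9 t 67.5
tilt deg radial 1.19 tang 0.90 [ 429.2 -177.1  168.4] [-0.569  0.314  1.823  0.023  0.987 -0.848]
```

```bash
python3 -m jog '[0.15,-8,4,25,0.3]' >/dev/null; python3 s.py;python3 -m jog '[0.15,0,0,35,0]' >/dev/null; python3 s.py 435.6 -183.5 80 105;python3 t.py; python3 - <<'E'
from h import *
p,d=capture("wrist");cv2.imwrite("pics/w9.png",p[:,:,::-1])
E
```

```text
need tool [ 0.5 -0.7 27.7] n50=0.6 turn -0.1 (n=0.0) after-turn tool [ 0.6 -0.1 27.7] | pos [ 435.9 -184.   107.7] yaw 104.9 F [0.2 0.4 0.4] w 78.1 t 68.0
tilt deg radial 0.89 tang 0.95 [ 435.9 -184.   107.7] [-0.574  0.42   1.867  0.025  0.842 -0.851]
```

View pics/w9.png

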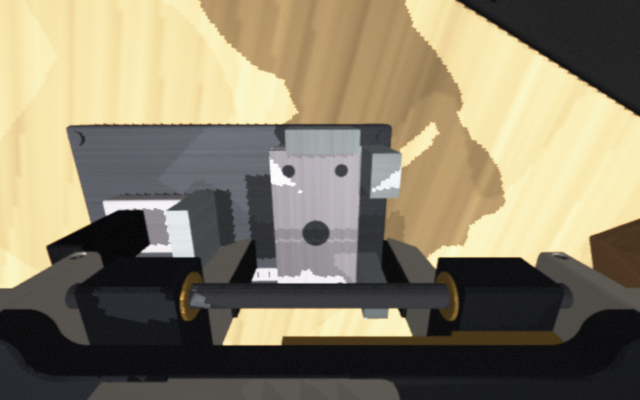

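```bash
for i in 1 2; do python3 -m jog '[0.15,0,0,18,0]' |sed -n 2,4p; python3 s.py 435.6 -183.5 48 105; done; python3 -m jog '[0.15,0,0,18,0]' |sed -n 2,4p; python3 s.py 435.6 -183.5 48 105
```

```text
tool_pos: [438.9, -185.6, 93.7]
tcp_rot: [3.113, 0.003, 1.831]
contact_force: [0.9, -0.8, -0.6]
need tool [ 1.3 -2.3 43.7] n50=0.9 turn -0.1 (n=0.0) after-turn tool [ 1.3 -1.3 43.7] | pos [ 437.2 -184.4   91.7] yaw 104.9 F [-0.3  0.7  0.8] w 78.1 t 68.3
tool_pos: [439.4, -185.5, 76.5]
tcp_rot: [3.113, 0.003, 1.831]
contact_force: [0.5, -0.6, 0.0]
need tool [ 1.3 -2.4 26.4] n50=0.5 turn -0.1 (n=0.0) after-turn tool [ 1.3 -1.7 26.4] | pos [ 437.6 -184.3   74.4] yaw 104.9 F [-1.  -0.3  1. ] w 78.3 t 68.6
tool_pos: [439.7, -185.2, 59.0]
tcp_rot: [3.114, 0.002, 1.831]
contact_force: [0.4, 0.2, -0.7]
need tool [ 1.2 -2.3  9. ] n50=0.2 turn -0.1 (n=0.0) after-turn tool [ 1.2 -2.1  9. ] | pos [ 438.  -184.1   57. ] yaw 104.9 F [-1.  -0.3  0.3] w 78.0 t 68.8
```

```bash
python3 -m jog '[0.15,0,-1,8,0]' |sed -n 2,4p; python3 s.py 435.6 -183.5 48 105; for i in 1 2 3; do python3 -m jog '[0.15,0,2,0,0]' |sed -n 2,4p; python3 s.py; done
```

```text
tool_pos: [438.2, -184.9, 50.4]
tcp_rot: [3.116, 0.0, 1.831]
contact_force: [-0.5, 0.2, -0.4]
need tool [ 1.2 -1.2  1.1] n50=0.0 turn -0.1 (n=0.0) after-turn tool [ 1.2 -1.2  1.1] | pos [ 437.1 -184.3   49.1] yaw 104.9 F [-0.2 -0.8  0.6] w 77.9 t 69.1
tool_pos: [439.0, -183.8, 49.5]
tcp_rot: [3.118, -0.002, 1.831]
contact_force: [0.7, 0.1, 0.4]
tool_pos: [441.2, -183.3, 49.6]
tcp_rot: [3.118, -0.002, 1.831]
contact_force: [-0.1, 0.4, 0.1]
tool_pos: [443.2, -182.8, 49.6]
tcp_rot: [3.118, -0.002, 1.831]
contact_force: [-0.4, -0.8, 0.1]
```

```bash
for i in 1 2 3 4; do python3 -m jog '[0.15,0,1.5,0,0]' |sed -n 2,4p; python3 s.py; done;python3 s.py 435.6 -183.5 48 105
```

```text
tool_pos: [444.4, -182.4, 49.5]
tcp_rot: [3.118, -0.002, 1.832]
contact_force: [-2.5, -1.5, 1.3]
tool_pos: [445.8, -182.0, 49.6]
tcp_rot: [3.119, -0.002, 1.832]
contact_force: [-1.8, -1.1, 0.2]
tool_pos: [447.3, -181.6, 49.5]
tcp_rot: [3.119, -0.002, 1.832]
contact_force: [-8.2, -2.8, 0.9]
tool_pos: [447.4, -181.5, 49.4]
tcp_rot: [3.122, -0.003, 1.833]
contact_force: [-12.5, -8.1, 4.3]
need tool [  1.1 -11.9   1.2] n50=0.2 turn 0.0 (n=0.0) after-turn tool [  1.1 -11.9   1.4] | pos [ 447.4 -181.5   49.4] yaw 105.0 F [-7.7 -5.3  2.2] w 78.0 t 71.0
```

```bash
python3 -m jog '[0.15,0,-3,0,0]' >/dev/null; python3 s.py; python3 -m jog '[0.15,0,0,-9,0]' |sed -n 2,4p; python3 s.py;for i in 1 2 3; do python3 -m jog '[0.15,0,2,0,0]' |sed -n 2,4p; python3 s.py; done
echo; python3 -m jog '[0.15,0,-3,0,0]' >/dev/null; python3 s.py; python3 -m jog '[0.15,0,0,-9,0]' |sed -n 2,4p; python3 s.py;for i in 1 2 3; do python3 -m jog '[0.15,0,2,0,0]' |sed -n 2,4p; python3 s.py; done
```

```text
tool_pos: [444.6, -182.0, 58.1]
tcp_rot: [3.121, -0.004, 1.832]
contact_force: [0.6, 0.4, 0.8]
tool_pos: [447.5, -182.0, 59.5]
tcp_rot: [3.119, -0.001, 1.832]
contact_force: [-5.0, -2.9, -1.5]
tool_pos: [447.6, -181.8, 59.1]
tcp_rot: [3.123, -0.002, 1.834]
contact_force: [-13.8, -8.9, 6.5]
tool_pos: [447.6, -181.7, 58.9]
tcp_rot: [3.127, -0.003, 1.835]
contact_force: [-10.0, -6.5, 4.8]

tool_pos: [444.5, -182.2, 67.4]
tcp_rot: [3.128, -0.005, 1.835]
contact_force: [-0.1, 0.2, -0.0]
tool_pos: [447.5, -182.2, 68.9]
tcp_rot: [3.125, -0.002, 1.835]
contact_force: [-0.3, 0.2, -0.4]
tool_pos: [447.8, -181.9, 68.4]
tcp_rot: [3.129, -0.003, 1.837]
contact_force: [-12.5, -8.3, 5.6]
tool_pos: [447.8, -182.0, 68.3]
tcp_rot: [3.133, -0.004, 1.837]
contact_force: [-8.6, -5.2, 4.3]
```

```bash
python3 -m jog '[0.15,0,-8,0,0]' >/dev/null; python3 s.py; for i in 1 2 3 4; do python3 -m jog '[0.15,0,0,-32,0]' >/dev/null; python3 s.py; done; python3 s.py 461.8 -265 150 105; python3 t.py; python3 - <<'E'
from h import *
import pickle
c=calibration("wrist");p,d=capture("wrist");pickle.dump((c,p,d),open("w10.pkl","wb"))
crop(p,140,80,440,260,2.6,"w10.png")
p,d=capture("scene"); crop(p,200,150,270,210,10,"s10.png")
E
```

```text
need tool [-82.6  -1.1  47.2] n50=1.7 turn 0.2 (n=0.0) after-turn tool [-82.6  -0.1  47.1] | pos [ 440.5 -185.2  197.1] yaw 105.2 F [ 0.6  1.2 -1. ] w 78.0 t 74.9
tilt deg radial 0.65 tang 0.45 [ 440.5 -185.2  197.1] [-0.564  0.306  1.742  0.011  1.084 -0.836]
```

View pics/w10.png

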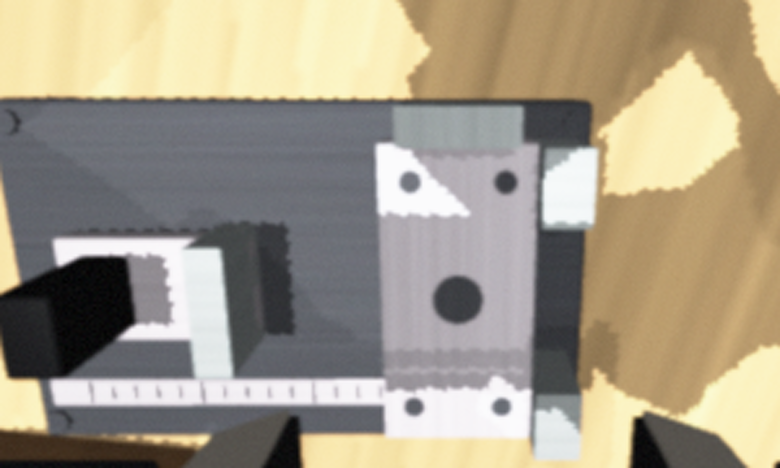

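View pics/s10.png

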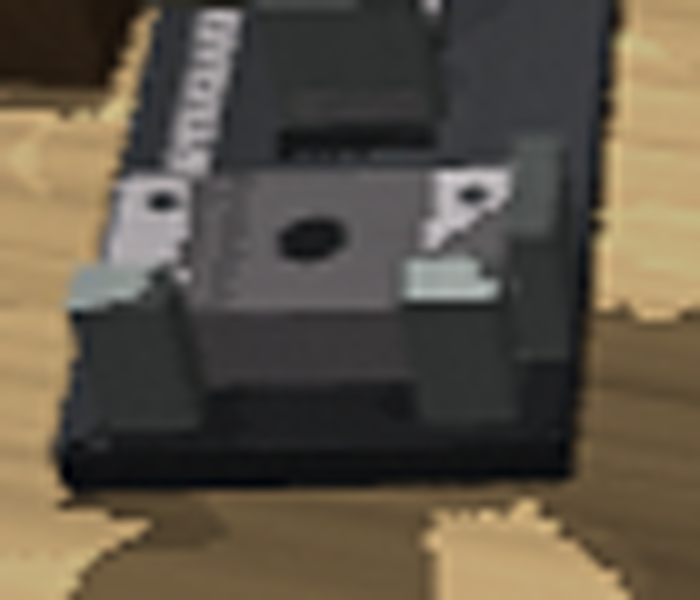

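```bash
python3 - <<'E'
from gfit import *
import pickle
c,p,d=pickle.load(open("w10.pkl","rb"))
f=lambda u,v:(140+(u+.5)/2.6-.5,80+(v+.5)/2.6-.5)
k,s=np.cos(np.radians(195)),np.sin(np.radians(195))
def G(u,v,z):
    X=onplane("wrist",*f(u,v),z,c)[:2]-[452,-117]; return (round(k*X[0]+s*X[1],1),round(-s*X[0]+k*X[1],1))
for n,u,v,z in [("TL 60,0",376,143,50),("TR 0,0",538,146,50),("BL 60,120",385,437,50),("BR 0,120",531,438,50),("stop 52,-14",393,105,70),("stop 8,-14",523,107,70),("jaw1 -18,0",598,148,70),("jaw1 0,28",543,228,70),("jaw1 0,0",545,150,70),("j 115,35",222,248,70),("j 115,85",233,376,70),("jaw2 0,120",533,455,70)]: print(n,G(u,v,z))
crop(p,270,100,380,180,7,"w10b.png")
E
```

```text
TL 60,0 (np.float64(59.9), np.float64(0.7))
TR 0,0 (np.float64(-0.1), np.float64(1.6))
BL 60,120 (np.float64(60.0), np.float64(121.0))
BR 0,120 (np.float64(-1.4), np.float64(121.6))
stop 52,-14 (np.float64(51.7), np.float64(-13.4))
stop 8,-14 (np.float64(7.7), np.float64(-12.9))
jaw1 -18,0 (np.float64(-18.7), np.float64(0.6))
jaw1 0,28 (np.float64(-0.7), np.float64(28.5))
jaw1 0,0 (np.float64(-0.4), np.float64(1.3))
j 115,35 (np.float64(113.9), np.float64(36.0))
j 115,85 (np.float64(114.5), np.float64(85.2))
jaw2 0,120 (np.float64(-0.1), np.float64(118.9))
```

View pics/w10b.png

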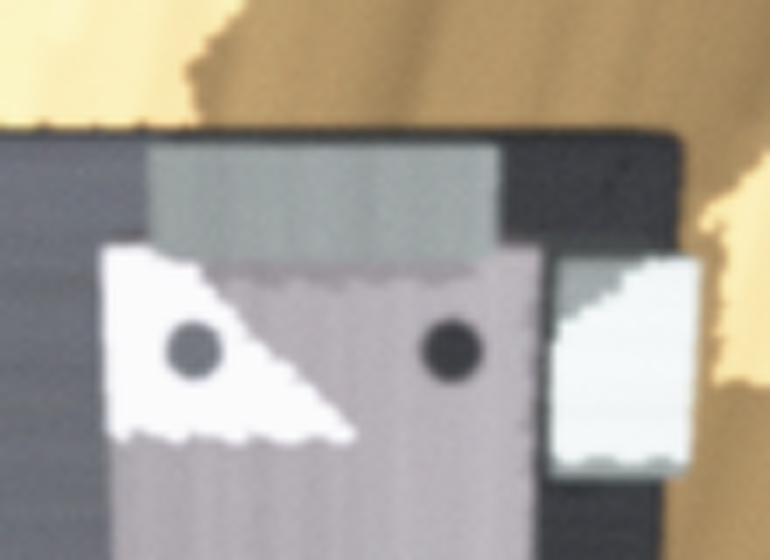

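```bash
for i in 1 2 3; do python3 -m jog '[0.6,0,-46,0,0]' >/dev/null; python3 s.py; done; python3 s.py 300.5 -220.4 150 105; python3 t.py
```

```text
need tool [ 2.5 -5.5 44.6] n50=0.9 turn 0.0 (n=0.0) after-turn tool [ 2.5 -4.9 44.6] | pos [ 305.9 -221.6  194.6] yaw 105.0 F [ 0.2 -0.1 -0.1] w 36.5 t 75.9
tilt deg radial 0.42 tang 0.60 [ 305.9 -221.6  194.6] [-0.84   0.134  1.983  0.014  1.02  -1.109]
```

```bash
python3 -m jog '[0.6,2,-5,30,0]' >/dev/null; python3 s.py;python3 -m jog '[0.6,0,0,30,0]' >/dev/null; python3 s.py 300.5 -220.4 92 105; python3 t.py
```

```text
need tool [-1.2 -1.8 41.8] n50=0.8 turn 0.1 (n=0.0) after-turn tool [-0.9 -1.3 41.9] | pos [ 301.5 -219.2  133.9] yaw 105.1 F [-0.6  0.2  0.2] w 36.6 t 76.4
tilt deg radial 0.09 tang 0.69 [ 301.5 -219.2  133.9] [-0.845  0.227  2.079  0.016  0.837 -1.12 ]
```

```bash
python3 -m jog '[0.6,-1,-1,20,0]' >/dev/null; python3 s.py;python3 -m jog '[0.6,0,0,18,0]' >/dev/null; python3 s.py 300.5 -220.4 92 105; python3 -m jog '[1,0,0,0,0,1,0,0,0,0,1,0,0,0,0,1,0,0,0,0]'; python3 s.py
```

```text
need tool [ 0.  -1.2  5.4] n50=0.1 turn 0.1 (n=0.0) after-turn tool [ 0.  -1.1  5.4] | pos [ 301.6 -220.1   97.4] yaw 105.1 F [-0.3 -0.6  0.2] w 36.5 t 76.9
time: 77.3
tool_pos: [302.3, -220.9, 99.8]
tcp_rot: [3.13, -0.004, 1.835]
contact_force: [2.3, -0.8, -12.8]
grip_width: 20.1
```

```bash
python3 s.py 300.5 -220.4 92 105; for i in 1 2 3 4 5; do python3 -m jog '[1,0,9,0,0]' |sed -n 2,4p; python3 s.py; done; python3 s.py 300.5 -220.4 92 105; python3 t.py
```

```text
need tool [ 1.  -1.7  7.7] n50=0.2 turn 0.2 (n=0.0) after-turn tool [ 1.  -1.6  7.7] | pos [ 302.3 -220.9   99.7] yaw 105.2 F [ 0.8 -1.2 -7.4] w 20.0 t 77.6
tool_pos: [310.5, -218.7, 99.8]
tcp_rot: [3.132, -0.005, 1.835]
contact_force: [-2.3, -4.1, -7.9]
tool_pos: [320.0, -216.1, 99.8]
tcp_rot: [3.131, -0.005, 1.836]
contact_force: [-2.1, -2.7, -8.7]
tool_pos: [329.2, -213.7, 99.8]
tcp_rot: [3.13, -0.005, 1.836]
contact_force: [-1.7, -4.8, -9.3]
tool_pos: [338.2, -211.3, 99.8]
tcp_rot: [3.13, -0.004, 1.837]
contact_force: [-1.0, -4.6, -10.1]
tool_pos: [346.9, -209.0, 99.8]
tcp_rot: [3.13, -0.004, 1.837]
contact_force: [-0.8, -4.9, -10.9]
need tool [  1.1 -48.6   7.1] n50=1.0 turn 0.3 (n=0.0) after-turn tool [  0.9 -48.5   7.8] | pos [ 347.6 -208.8   99.8] yaw 105.3 F [  3.1  -2.9 -13.2] w 19.6 t 79.0
tilt deg radial 0.35 tang 0.71 [ 347.6 -208.8   99.8] [-0.74   0.34   2.042  0.019  0.756 -1.021]
```

```bash
python3 -m jog '[1,0,4,0,0]' |sed -n 2,4p; python3 s.py; for i in 1 2 3; do python3 -m jog '[1,0,1.5,0,0]' |sed -n 2,4p; python3 s.py 347.6 -208.8 99.8; done
```

```text
tool_pos: [350.7, -207.9, 99.8]
tcp_rot: [3.13, -0.004, 1.837]
contact_force: [-1.7, -4.8, -11.0]
tool_pos: [352.2, -207.5, 99.8]
tcp_rot: [3.129, -0.004, 1.837]
contact_force: [-1.3, -4.9, -11.4]
need tool [-0.  -5.  -0.1] n50=0.1 | pos [ 352.4 -207.4   99.8] yaw 105.3 F [ -0.4  -4.4 -11.9] w 19.7 t 79.5
tool_pos: [353.6, -207.1, 99.8]
tcp_rot: [3.13, -0.004, 1.837]
contact_force: [-1.2, -5.1, -12.1]
need tool [-0.1 -6.4 -0.1] n50=0.1 | pos [ 353.8 -207.1   99.8] yaw 105.3 F [ -0.   -4.7 -12.5] w 20.1 t 79.8
tool_pos: [354.1, -207.0, 99.8]
tcp_rot: [3.132, -0.005, 1.838]
contact_force: [-13.6, -11.8, -5.7]
need tool [-0.  -6.7 -0.1] n50=0.1 | pos [ 354.1 -207.    99.8] yaw 105.3 F [-7.9 -8.3 -8.8] w 20.0 t 80.0
```

```bash
for i in 1 2; do python3 -m jog '[1,0,1.8,0,0,1,0,1.8,0,0,1,0,1.8,0,0,1,0,1.8,0,0,1,0,1.8,0,0]' |sed -n 2,4p; python3 s.py 347.6 -208.8 99.8; done
```

```text
tool_pos: [354.3, -206.9, 99.7]
tcp_rot: [-3.135, -0.007, 1.841]
contact_force: [-11.8, -10.2, -7.2]
need tool [-0.1 -7.  -0.1] n50=0.1 | pos [ 354.3 -206.8   99.7] yaw 105.5 F [-12.1 -10.5  -7. ] w 19.8 t 80.7
tool_pos: [354.5, -206.8, 99.6]
tcp_rot: [-3.119, -0.009, 1.844]
contact_force: [-13.0, -10.7, -6.3]
need tool [-0.1 -7.2 -0. ] n50=0.1 | pos [ 354.5 -206.8   99.6] yaw 105.6 F [-11.6 -11.3  -7.1] w 19.9 t 81.3
```

```bash
python3 -m jog '[1,0,1.5,0,0,1,0,1.5,0,0,1,0,1.5,0,0,1,0,1.5,0,0]' |sed -n 2,4p; python3 - <<'E'
from h import *
p,d=capture("wrist");cv2.imwrite("pics/w11.png",p[:,:,::-1])
p,d=capture("scene"); crop(p,190,140,290,210,7,"s11.png")
E
```

```text
tool_pos: [354.6, -206.8, 99.6]
tcp_rot: [-3.109, -0.011, 1.844]
contact_force: [-11.1, -9.1, -7.2]
```

View pics/w11.png

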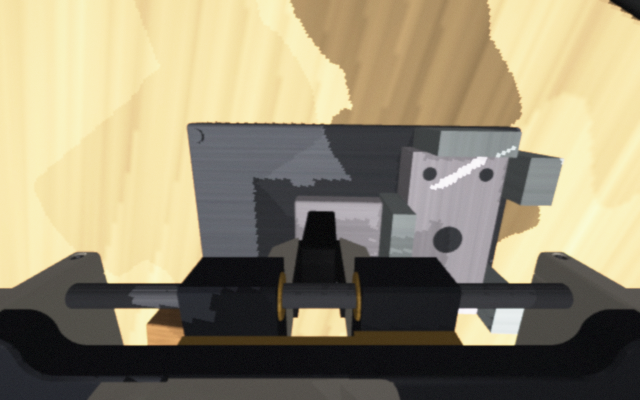

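View pics/s11.png

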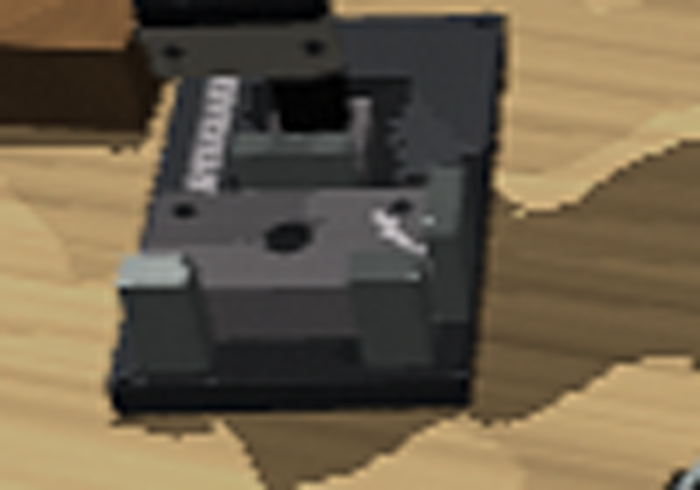

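```bash
for i in 1 2 3 4 5; do python3 -m jog '[1,0,-10,0,0]' >/dev/null; python3 s.py; done; for i in 1 2 3; do python3 -m jog '[1,0,-2.5,0,0]' | sed -n 2,4p; python3 s.py 300.5 -220.4 92 105; done; python3 t.py
```

```text
tool_pos: [301.1, -221.2, 99.9]
tcp_rot: [-3.114, -0.011, 1.839]
contact_force: [36.0, 14.0, -33.3]
need tool [ 0.8 -0.2  8. ] n50=0.2 turn 0.4 (n=0.0) after-turn tool [ 0.9 -0.5  8. ] | pos [ 301.2 -221.1  100. ] yaw 105.4 F [ 22.5   6.7 -28.2] w 20.2 t 83.3
tool_pos: [301.1, -221.2, 100.0]
tcp_rot: [-3.12, -0.01, 1.837]
contact_force: [24.8, 8.6, -27.5]
need tool [ 0.8 -0.2  8. ] n50=0.2 turn 0.3 (n=0.0) after-turn tool [ 0.9 -0.4  8. ] | pos [ 301.1 -221.2  100. ] yaw 105.3 F [ 24.4   8.4 -28.6] w 19.7 t 83.5
tool_pos: [301.0, -221.2, 100.1]
tcp_rot: [-3.127, -0.009, 1.835]
contact_force: [23.3, 7.8, -24.1]
need tool [ 0.8 -0.2  8.1] n50=0.2 turn 0.1 (n=0.0) after-turn tool [ 0.9 -0.3  8.1] | pos [ 301.  -221.2  100.1] yaw 105.1 F [ 24.9   8.2 -28.5] w 19.5 t 83.8
tilt deg radial -0.92 tang -0.35 [ 301.  -221.2  100.1] [-0.832  0.302  2.105 -0.014  0.748 -1.087]
```

```bash
python3 -m jog '[0.6,0,0,0,0,0.6,0,0,0,0,0.6,0,0,0,0]' >/dev/null; python3 s.py; for i in 1 2 3; do python3 -m jog '[0.6,0,0,-38,0]' >/dev/null; python3 s.py; done; python3 s.py 437.7 -179.1 150 105; python3 t.py; python3 - <<'E'
from h import *
p,d=capture("top"); P=cloud("top",d)
crop(p,260,100,450,280,4,"t12.png")
for n,(u0,v0,u1,v1,z0,z1) in {"cup":(305,115,345,150,70,95),"tape":(265,110,300,150,35,50)}.items():
    S=P[v0:v1,u0:u1].reshape(-1,3);S=S[(S[:,2]>z0)&(S[:,2]<z1)];print(n,len(S),S.min(0).round(),S.max(0).round())
E
```

```text
need tool [  6.1 142.6  65.4] n50=2.9 turn 0.3 (n=0.0) after-turn tool [  6.8 141.8  67. ] | pos [ 302.5 -222.4  217. ] yaw 105.3 F [ 0.5 -0.3  0.2] w 36.5 t 85.2
tilt deg radial -0.49 tang -0.45 [ 302.5 -222.4  217. ] [-0.831  0.108  1.941 -0.01   1.099 -1.093]
cup 96 [719.  38.  70.] [791. 107.  92.]
tape 229 [712. 167.  35.] [811. 264.  50.]
```

View pics/t12.png

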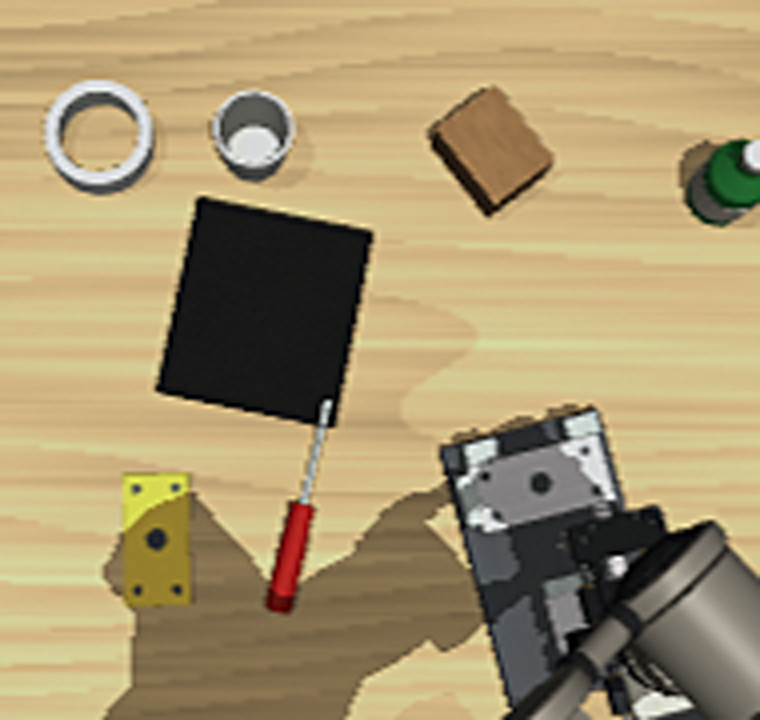

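```bash
for i in 1 2 3; do python3 -m jog '[0.15,0,47,0,0]' >/dev/null; python3 s.py; done; python3 s.py 438.8 -183 100 105; python3 t.py
```

```text
need tool [-1.000e-01  2.500e+00  1.126e+02] n50=2.3 turn 0.5 (n=0.1) after-turn tool [  0.6   0.7 112.6] | pos [ 438.2 -183.8  212.6] yaw 105.5 F [0.  0.2 1.1] w 78.3 t 86.1
tilt deg radial -0.92 tang -0.25 [ 438.2 -183.8  212.6] [-0.554  0.298  1.705 -0.007  1.154 -0.822]
```

```bash
python3 -m jog '[0.15,0,0,40,0.4]' >/dev/null; python3 s.py; python3 -m jog '[0.15,0,0,40,0]' >/dev/null; python3 s.py; python3 -m jog '[0.15,0,0,30,0]' >/dev/null; python3 s.py 438.8 -183 67.5 105; python3 t.py
```

```text
need tool [-2.1  6.6 35.1] n50=0.7 turn 0.0 (n=0.0) after-turn tool [-1.7  5.9 35.2] | pos [ 432.7 -182.9  102.7] yaw 105.0 F [ 0.8 -0.1  0.8] w 78.1 t 86.8
tilt deg radial -1.45 tang -0.18 [ 432.7 -182.9  102.7] [-0.559  0.441  1.849 -0.009  0.876 -0.815]
```

```bash
python3 -m jog '[0.15,-1,6,18,0]' >/dev/null; python3 s.py 438.8 -183 67.5 105; python3 -m jog '[0.15,0,0,14,0]' >/dev/null; python3 s.py 438.8 -183 67.5 105; python3 t.py
```

```text
need tool [-0.7  0.2 18.4] n50=0.4 turn 0.1 (n=0.0) after-turn tool [-0.5 -0.1 18.4] | pos [ 438.8 -182.5   85.9] yaw 105.1 F [-0.5 -0.3  1. ] w 78.1 t 87.1
need tool [-0.7  0.2  5.5] n50=0.1 turn 0.1 (n=0.0) after-turn tool [-0.6  0.1  5.5] | pos [ 438.6 -182.4   73. ] yaw 105.1 F [ 0.3 -0.3  0.2] w 77.9 t 87.3
tilt deg radial -1.39 tang -0.18 [ 438.6 -182.4   73. ] [-0.551  0.497  1.862 -0.01   0.806 -0.808]
```

```bash
python3 -m jog '[0.15,0,0,5,0]' >/dev/null; python3 s.py 438.8 -183 67.5 105; python3 -m jog '[1,0,0,0,0,1,0,0,0,0,1,0,0,0,0,1,0,0,0,0]'; python3 s.py 438.8 -183 67.5 105
```

```text
need tool [-0.6  0.2  0.9] n50=0.0 turn 0.1 (n=0.0) after-turn tool [-0.6  0.2  0.9] | pos [ 438.5 -182.5   68.4] yaw 105.1 F [-0.  -1.6  0.2] w 78.3 t 87.6
time: 88.0
tool_pos: [438.7, -182.6, 69.0]
tcp_rot: [-3.121, -0.012, 1.834]
contact_force: [0.6, -0.9, -0.3]
grip_width: 59.6
need tool [-0.4  0.   1.5] n50=0.0 turn 0.1 (n=0.0) after-turn tool [-0.4 -0.   1.5] | pos [ 438.7 -182.6   69. ] yaw 105.1 F [-0.2  0.5  0.5] w 59.4 t 88.2
```

```bash
python3 -m jog '[1,0,0,-10,0]' >/dev/null; python3 s.py; for i in 1 2 3; do python3 -m jog '[1,0,0,-38,0]' >/dev/null; python3 s.py; done; python3 s.py 588 63 190 79; python3 t.py; python3 - <<'E'
from h import *
p,d=capture("wrist");cv2.imwrite("pics/w13.png",p[:,:,::-1])
E
```

```text
need tool [200.  205.    2.7] n50=4.1 turn 26.1 (n=3.1) after-turn tool [269.8  96.2   4.5] | pos [ 442.1 -183.4  194.5] yaw 105.1 F [ 0.3 -0.7 -1.2] w 58.8 t 89.3
tilt deg radial -1.07 tang -0.22 [ 442.1 -183.4  194.5] [-0.55   0.325  1.721 -0.007  1.113 -0.809]
```

View pics/w13.png

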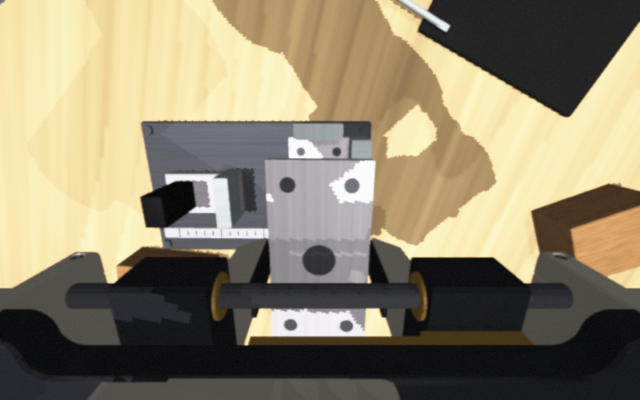

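Only the top plate has been lifted, and the lower two stay on the bed. Carrying it to the mat now.

```bash
for i in 1 2 3 4; do python3 -m jog '[1,40,41,0,0]' >/dev/null; python3 s.py; done; python3 -m jog '[1,25,25,0,8.5,1,0,0,0,8.5,1,0,0,0,8.5]' >/dev/null; python3 s.py 588 63 190 79; python3 t.py
```

```text
need tool [51.3 22.  -1.7] n50=1.0 turn 1.1 (n=0.1) after-turn tool [51.7 21.  -1.1] | pos [557.5  16.3 188.9] yaw 80.1 F [ 0.  -1.  -1.1] w 59.7 t 90.8
tilt deg radial -1.60 tang 0.28 [557.5  16.3 188.9] [-1.090e-01  4.720e-01  1.503e+00  1.000e-03  1.195e+00  6.300e-02]
```

```bash
python3 -m jog '[1,48,20,0,1]' >/dev/null; python3 s.py; python3 -m jog '[1,0,0,40,0,1,0,0,-40,0]' >/dev/null; python3 s.py;  python3 -m jog '[1,3,0,40,0]' >/dev/null; python3 s.py; python3 -m jog '[1,0,0,40,0]' >/dev/null; python3 s.py 588 63 45 79;python3 t.py
```

```text
need tool [ 3.2  3.2 67.2] n50=1.3 turn 0.8 (n=0.1) after-turn tool [ 3.1  1.7 67.3] | pos [585.8  60.3 112.3] yaw 79.8 F [ 0.2  0.4 -0.7] w 59.6 t 91.9
tilt deg radial -1.23 tang 0.28 [585.8  60.3 112.3] [-0.029  0.605  1.503  0.002  1.056  0.148]
```

```bash
python3 -m jog '[1,3,2,35,0]' >/dev/null; python3 s.py; python3 -m jog '[1,0,0,25,0]' >/dev/null; python3 s.py 588 63 38 79; python3 -m jog '[1,0,0,5,0]' >/dev/null; python3 s.py 588 63 38 79;python3 t.py
```

```text
need tool [ 0.4  1.8 16.1] n50=0.3 turn 0.8 (n=0.1) after-turn tool [ 0.4  1.4 16.1] | pos [586.6  62.9  54.1] yaw 79.8 F [-0.3 -0.  -1.3] w 59.5 t 92.4
need tool [ 0.3  1.2 12.3] n50=0.2 turn 0.8 (n=0.1) after-turn tool [ 0.3  1.  12.3] | pos [587.   62.9  50.3] yaw 79.8 F [ 0.   0.3 -0.6] w 59.5 t 92.7
tilt deg radial -1.28 tang 0.28 [587.   62.9  50.3] [-0.024  0.689  1.546  0.002  0.93   0.152]
```

```bash
python3 -m jog '[1,0,0,8,0]' >/dev/null; python3 s.py 588 63 38 79; python3 -m jog '[1,0,0,4,0]' >/dev/null; python3 s.py 588 63 38 79
```

```text
need tool [0.4 1.6 3.8] n50=0.1 turn 0.8 (n=0.1) after-turn tool [0.4 1.5 3.9] | pos [586.5  62.9  41.9] yaw 79.8 F [-0.6  0.2 -2. ] w 59.2 t 92.9
need tool [ 0.3  1.3 -0. ] n50=0.0 turn 0.8 (n=0.1) after-turn tool [ 0.4  1.2 -0. ] | pos [586.7  62.9  38. ] yaw 79.8 F [ 0.1 -0.6  1.2] w 59.3 t 93.2
```

```bash
python3 -m jog '[0.15,0,0,0,0,0.15,0,0,0,0,0.15,0,0,0,0]' >/dev/null; python3 s.py; for i in 1 2 3 4; do python3 -m jog '[0.15,0,0,-42,0]' >/dev/null; python3 s.py; done; python3 s.py 438.8 -183 200 105; python3 t.py;  python3 - <<'E'
from h import *
p,d=capture("wrist");cv2.imwrite("pics/w14.png",p[:,:,::-1])
E
```

```text
need tool [-268.8 -107.9   11.3] n50=5.4 turn -25.1 (n=3.0) after-turn tool [-197.4 -212.    10. ] | pos [592.5  62.5 210. ] yaw 79.9 F [-0.6 -0.7  0.3] w 78.4 t 94.8
tilt deg radial -0.70 tang 0.21 [592.5  62.5 210. ] [-0.024  0.511  1.373  0.002  1.27   0.152]
```

View pics/w14.png

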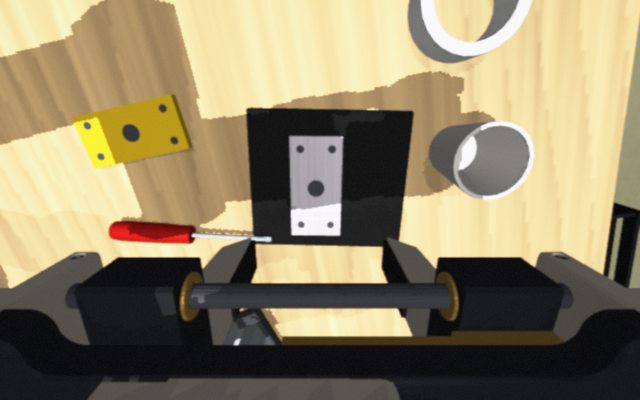

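```bash
python3 -m jog '[0.15,0,0,0,-8.4,0.15,0,0,0,-8.4,0.15,0,0,0,-8.3]' >/dev/null; python3 s.py; for i in 1 2 3 4 5; do python3 -m jog '[0.15,-39,-42,0,0]' >/dev/null; python3 s.py; done; python3 s.py 438.8 -183 100 105; python3 t.py
```

```text
need tool [-31.  -25.4 108. ] n50=2.2 turn -0.9 (n=0.1) after-turn tool [-29.7 -28.  107.7] | pos [ 458.1 -147.1  207.7] yaw 104.1 F [-0.3  0.2  0.4] w 77.6 t 96.7
tilt deg radial -1.21 tang -0.18 [ 458.1 -147.1  207.7] [-0.466  0.316  1.693 -0.007  1.153 -0.709]
```

```bash
python3 -m jog '[0.15,-30,-27,0,-0.9]' >/dev/null; python3 s.py; python3 -m jog '[0.15,0,0,40,0,0.15,0,0,-40,0]' >/dev/null; python3 s.py; python3 -m jog '[0.15,0,0,45,0]' >/dev/null; python3 s.py; python3 -m jog '[0.15,0,0,40,0]' >/dev/null; python3 s.py 438.8 -183 59 105; python3 t.py; python3 - <<'E'
from h import *
p,d=capture("wrist");cv2.imwrite("pics/w15.png",p[:,:,::-1])
E
```

```text
need tool [-2.1 -3.7 67.5] n50=1.3 turn 0.1 (n=0.0) after-turn tool [-1.8 -4.6 67.4] | pos [ 442.8 -180.1  126.4] yaw 105.1 F [-0.5  0.5  0. ] w 77.9 t 97.8
tilt deg radial -0.84 tang -0.23 [ 442.8 -180.1  126.4] [-0.543  0.412  1.811 -0.008  0.933 -0.802]
```

View pics/w15.png

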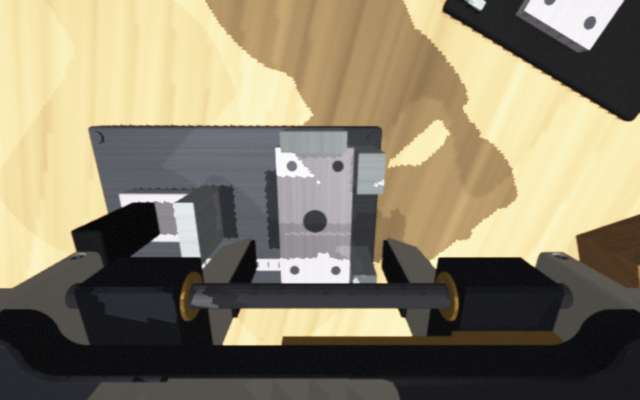

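```bash
python3 -m jog '[0.15,-2,-4,30,0]' >/dev/null; python3 s.py; python3 -m jog '[0.15,0,0,22,0]' >/dev/null; python3 s.py 438.8 -183 57.5 105;python3 -m jog '[0.15,0,0,10,0]' >/dev/null; python3 s.py 438.8 -183 57.5 105;
```

```text
need tool [ 1.1 -0.8 20.4] n50=0.4 turn 0.1 (n=0.0) after-turn tool [ 1.2 -1.1 20.4] | pos [ 440.1 -183.9   77.9] yaw 105.1 F [0.5 0.1 0.8] w 78.1 t 98.3
need tool [ 1.2 -0.9 10.7] n50=0.2 turn 0.1 (n=0.0) after-turn tool [ 1.2 -1.1 10.7] | pos [ 440.1 -183.9   68.2] yaw 105.1 F [ 0.3  0.4 -0.1] w 78.0 t 98.5
```

```bash
python3 -m jog '[0.15,1,-1,10,0]' >/dev/null; python3 s.py 438.8 -183 57.5 105;  python3 -m jog '[1,0,0,0,0,1,0,0,0,0,1,0,0,0,0,1,0,0,0,0]'; python3 s.py 438.8 -183 57.5 105
```

```text
need tool [-0.3  0.5  0.2] n50=0.0 turn 0.1 (n=0.0) after-turn tool [-0.3  0.5  0.2] | pos [ 438.2 -182.9   57.7] yaw 105.1 F [-0.   0.2  0.1] w 77.9 t 98.8
time: 99.2
tool_pos: [438.3, -182.9, 57.7]
tcp_rot: [-3.129, -0.005, 1.834]
contact_force: [-0.5, 0.4, -2.5]
grip_width: 59.2
need tool [-0.2  0.4  0.2] n50=0.0 turn 0.1 (n=0.0) after-turn tool [-0.2  0.4  0.2] | pos [ 438.3 -182.9   57.7] yaw 105.1 F [-0.4  0.2 -0.9] w 59.5 t 99.3
```

```bash
python3 -m jog '[1,0,0,-10,0]' >/dev/null; python3 s.py; for i in 1 2 3; do python3 -m jog '[1,0,0,-42,0]' >/dev/null; python3 s.py; done;  for i in 1 2 3 4; do python3 -m jog '[1,40,41,0,0]' >/dev/null; python3 s.py; done; python3 -m jog '[1,25,25,0,8.5,1,0,0,0,8.5,1,0,0,0,8.5]' >/dev/null; python3 s.py 588 65 190 79; python3 t.py
```

```text
need tool [53.4 23.2 -1.6] n50=1.1 turn 1.2 (n=0.1) after-turn tool [53.8 22.1 -0.9] | pos [556.   16.4 189.1] yaw 80.2 F [ 0.3 -0.1 -1.8] w 59.5 t 101.8
tilt deg radial -1.05 tang -0.11 [556.   16.4 189.1] [-0.106  0.464  1.515 -0.005  1.18   0.068]
```

```bash
python3 -m jog '[1,49,21,0,1]' >/dev/null; python3 s.py; python3 -m jog '[1,0,0,40,0,1,0,0,-40,0]' >/dev/null; python3 s.py;  python3 -m jog '[1,4,0,40,0]' >/dev/null; python3 s.py; python3 -m jog '[1,0,0,40,0]' >/dev/null; python3 s.py 588 65 47 79;python3 t.py
```

```text
need tool [ 5.1  2.4 65.1] n50=1.3 turn 0.8 (n=0.1) after-turn tool [ 4.7  1.6 65.2] | pos [585.5  60.7 112.2] yaw 79.8 F [ 0.3  0.6 -0.9] w 59.2 t 102.9
tilt deg radial -0.73 tang -0.15 [585.5  60.7 112.2] [-0.025  0.6    1.511 -0.005  1.042  0.155]
```

```bash
python3 -m jog '[1,5,2,30,0]' >/dev/null; python3 s.py; python3 -m jog '[1,0,0,22,0]' >/dev/null; python3 s.py 588 65 47 79; python3 -m jog '[1,0,0,8,0]' >/dev/null; python3 s.py 588 65 47 79
```

```text
need tool [ 0.3  0.6 15.2] n50=0.3 turn 0.9 (n=0.1) after-turn tool [ 0.2  0.4 15.2] | pos [587.6  64.8  62.2] yaw 79.9 F [ 0.2 -0.  -0.8] w 59.7 t 103.4
need tool [0.4 0.4 7.8] n50=0.2 turn 0.9 (n=0.1) after-turn tool [0.3 0.2 7.9] | pos [587.7  64.7  54.9] yaw 79.9 F [-0.3  0.  -1.3] w 59.6 t 103.7
```

```bash
python3 -m jog '[1,0,0,6,0]' >/dev/null; python3 s.py 588 65 46 79; python3 -m jog '[1,0,0,3,0]' >/dev/null; python3 s.py 588 65 46 79
```

```text
need tool [0.3 0.  3. ] n50=0.1 turn 0.9 (n=0.1) after-turn tool [ 0.3 -0.   3. ] | pos [588.   64.7  49. ] yaw 79.9 F [ 0.8 -0.3  0.2] w 59.5 t 103.9
need tool [ 0.4 -0.3  0.3] n50=0.0 turn 0.9 (n=0.1) after-turn tool [ 0.4 -0.3  0.3] | pos [588.2  64.5  46.3] yaw 79.9 F [ 1.  -2.2  2.2] w 59.7 t 104.2
```

Contact felt, so I release and fetch the third.

```bash
python3 -m jog '[0.15,0,0,0,0,0.15,0,0,0,0,0.15,0,0,0,0]' >/dev/null; python3 s.py; for i in 1 2 3 4; do python3 -m jog '[0.15,0,0,-40,0]' >/dev/null; python3 s.py; done; python3 - <<'E'
from h import *
p,d=capture("wrist");cv2.imwrite("pics/w16.png",p[:,:,::-1])
E
python3 -m jog '[0.15,0,0,0,-8.4,0.15,0,0,0,-8.4,0.15,0,0,0,-8.5]' >/dev/null; python3 s.py; for i in 1 2 3 4 5; do python3 -m jog '[0.15,-43,-45,0,0]' >/dev/null; python3 s.py; done; python3 s.py 438.8 -183 100 105; python3 t.py
```

```text
need tool [-31.  -28.1 106.2] n50=2.1 turn -0.9 (n=0.1) after-turn tool [-30.5 -30.  105.8] | pos [ 459.9 -145.8  205.8] yaw 104.1 F [ 0.7  0.7 -0.9] w 77.8 t 107.5
tilt deg radial -0.66 tang -0.38 [ 459.9 -145.8  205.8] [-0.461  0.315  1.7   -0.009  1.137 -0.703]
```

View pics/w16.png

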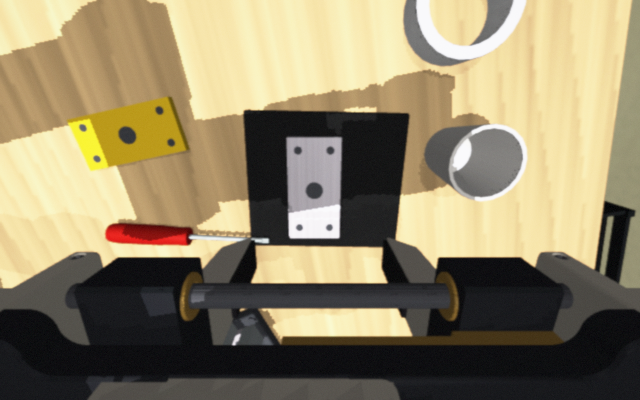

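```bash
python3 -m jog '[0.15,-31,-30,0,-0.9]' >/dev/null; python3 s.py; python3 -m jog '[0.15,0,0,45,0]' >/dev/null; python3 s.py; python3 -m jog '[0.15,0,0,45,0]' >/dev/null; python3 s.py 438.8 -183 49 105; python3 t.py
```

```text
need tool [-4.1  3.  65.5] n50=1.3 turn 0.1 (n=0.0) after-turn tool [-3.6  1.7 65.6] | pos [ 436.2 -180.   114.6] yaw 105.1 F [0.1 0.  0.6] w 77.9 t 108.2
tilt deg radial -1.18 tang -0.30 [ 436.2 -180.   114.6] [-0.549  0.423  1.835 -0.011  0.903 -0.805]
```

```bash
python3 -m jog '[0.15,-3,3,28,0]' >/dev/null; python3 s.py; python3 -m jog '[0.15,0,0,22,0]' >/dev/null; python3 s.py 438.8 -183 47.5 105;python3 -m jog '[0.15,0,0,14,0]' >/dev/null; python3 s.py 438.8 -183 47.5 105;
```

```text
need tool [-1.1 -0.6 19.6] n50=0.4 turn 0.1 (n=0.0) after-turn tool [-0.9 -1.  19.6] | pos [ 439.5 -181.9   67.1] yaw 105.1 F [0.5 0.  0.1] w 78.2 t 108.8
need tool [-0.8 -0.9  6.8] n50=0.1 turn 0.1 (n=0.0) after-turn tool [-0.8 -1.   6.8] | pos [ 439.5 -182.    54.3] yaw 105.1 F [-1.2  0.   0.2] w 78.3 t 109.0
```

```bash
python3 -m jog '[0.15,-1,-1,6.5,0]' >/dev/null; python3 s.py 438.8 -183 47.5 105;  python3 -m jog '[1,0,0,0,0,1,0,0,0,0,1,0,0,0,0,1,0,0,0,0]'; python3 s.py 438.8 -183 47.5 105
```

```text
need tool [0.3 0.2 0.7] n50=0.0 turn 0.1 (n=0.0) after-turn tool [0.3 0.1 0.7] | pos [ 438.7 -183.3   48.2] yaw 105.1 F [ 0.5 -0.4 -0.1] w 78.2 t 109.2
time: 109.65
tool_pos: [438.9, -183.5, 48.8]
tcp_rot: [-3.123, -0.008, 1.834]
contact_force: [-0.1, -0.1, -1.9]
grip_width: 59.6
need tool [0.5 0.  1.3] n50=0.0 turn 0.1 (n=0.0) after-turn tool [ 0.5 -0.   1.3] | pos [ 438.9 -183.5   48.8] yaw 105.1 F [-0.5 -0.8 -0.1] w 59.8 t 109.8
```

Plate bottom is 28.8 below the TCP, so the stack top (28) should be reached at TCP ≈ 57.

```bash
python3 -m jog '[1,0,0,-10,0]' >/dev/null; python3 s.py; for i in 1 2 3; do python3 -m jog '[1,0,0,-45,0]' >/dev/null; python3 s.py; done;  for i in 1 2 3 4; do python3 -m jog '[1,40,41,0,0]' >/dev/null; python3 s.py; done; python3 -m jog '[1,25,25,0,8.5,1,0,0,0,8.5,1,0,0,0,8.5]' >/dev/null; python3 s.py 588 65 190 79; python3 t.py
```

```text
need tool [53.8 21.6 -2.5] n50=1.1 turn 1.2 (n=0.1) after-turn tool [54.2 20.6 -1.7] | pos [557.5  15.7 188.3] yaw 80.2 F [ 0.7 -0.1 -1. ] w 59.2 t 112.2
tilt deg radial -1.41 tang -0.03 [557.5  15.7 188.3] [-0.107  0.47   1.507 -0.004  1.189  0.066]
```

```bash
python3 -m jog '[1,52,20,0,1]' >/dev/null; python3 s.py; python3 -m jog '[1,0,0,40,0,1,0,0,-40,0]' >/dev/null; python3 s.py;  python3 -m jog '[1,3,0,40,0]' >/dev/null; python3 s.py; python3 -m jog '[1,0,0,30,0]' >/dev/null; python3 s.py 588 65 60 79;python3 t.py
```

```text
need tool [51.6 20.6 63.1] n50=1.3 turn 1.4 (n=0.2) after-turn tool [51.8 18.4 63.6] | pos [560.   17.6 123.6] yaw 80.4 F [ 0.1  0.6 -1.2] w 59.6 t 113.2
tilt deg radial -0.82 tang -0.11 [560.   17.6 123.6] [-0.103  0.542  1.584 -0.004  1.029  0.066]out of range
```

```bash
python3 -m jog '[1,26,9.5,0,1.3]' >/dev/null; python3 s.py; python3 -m jog '[1,26,9,0,0]' >/dev/null; python3 s.py 588 65 60 79; python3 -m jog '[1,2,0,30,0]' >/dev/null; python3 s.py 588 65 60 79
```

```text
need tool [-1.7 -0.5 66.6] n50=1.3 turn 0.3 (n=0.0) after-turn tool [-2.  -1.1 66.6] | pos [589.4  66.7 126.6] yaw 79.3 F [-0.4  0.  -1.6] w 59.6 t 113.8
need tool [-2.6  1.  35.8] n50=0.7 turn 0.3 (n=0.0) after-turn tool [-2.8  0.6 35.8] | pos [588.   67.9  95.8] yaw 79.3 F [-1.3  0.2 -2.2] w 59.8 t 114.0
```

```bash
python3 -m jog '[1,-2.5,1,22,0]' >/dev/null; python3 s.py;  python3 -m jog '[1,0,0,10,0]' >/dev/null; python3 s.py 588 65 57 79; python3 -m jog '[1,0,0,4,0]' >/dev/null; python3 s.py 588 65 57 79
```

```text
need tool [0.8 0.7 7.2] n50=0.1 turn 0.3 (n=0.0) after-turn tool [0.7 0.6 7.2] | pos [587.3  64.4  64.2] yaw 79.3 F [-1.1 -0.  -2. ] w 59.5 t 114.5
need tool [0.6 0.3 3.6] n50=0.1 turn 0.3 (n=0.0) after-turn tool [0.6 0.2 3.6] | pos [587.7  64.4  60.6] yaw 79.3 F [ 0.6  0.1 -0.4] w 59.4 t 114.8
```

```bash
python3 -m jog '[1,0,0,3,0]' >/dev/null; python3 s.py 588 65 57 79; python3 -m jog '[1,0,0,1,0]' >/dev/null; python3 s.py 588 65 57 79;python3 -m jog '[0.15,0,0,0,0,0.15,0,0,0,0,0.15,0,0,0,0]' >/dev/null; python3 s.py; for i in 1 2 3 4 5; do python3 -m jog '[0.15,0,0,-40,0]' >/dev/null; python3 s.py; done; python3 - <<'E'
from h import *
need(450,250,250)
p,d=capture("wrist");cv2.imwrite("pics/w17.png",p[:,:,::-1])
E
for i in 1 2 3 4; do python3 -m jog '[0,40,-30,0,0]' >/dev/null; python3 s.py; done
python3 - <<'E'
from h import *
need(450,250,250)
p,d=capture("top");P=cloud("top",d);crop(p,170,100,480,290,2.5,"t17.png")
for o in plates("top",p,d): print(o)
p,d=capture("scene");cv2.imwrite("pics/s17.png",p[:,:,::-1])
E
```

```text
need tool [ 0.8 -0.1  0.9] n50=0.0 turn 0.3 (n=0.0) after-turn tool [ 0.8 -0.1  0.9] | pos [587.9  64.2  57.9] yaw 79.3 F [ 0.8 -1.4  2.3] w 59.4 t 115.0
need tool [ 0.9 -0.1  0.2] n50=0.0 turn 0.3 (n=0.0) after-turn tool [ 0.8 -0.1  0.2] | pos [588.   64.1  57.2] yaw 79.3 F [-1.  -1.6  3.2] w 59.5 t 115.2
need tool [ 154.9 -175.4   11.7] n50=3.5 | pos [593.6  65.2 262.7] yaw 79.3 F [-0.  -0.9 -0.9] w 78.4 t 117.0
need tool [ -3.1 -52.4   6.1] n50=1.0 | pos [502.2 243.9 255.6] yaw 79.9 F [1.  0.1 0.8] w 91.8 t 118.0
(array([284.3, 133.3]), np.int32(206), 43.3, ((771.2091064453125, 221.408447265625), (97.22401428222656, 98.25458526611328), 0.9991194605827332), array([219., 223., 226.]))
(array([326. , 179.9]), np.int32(592), 36.5, ((591.2622680664062, 61.30549621582031), (126.086669921875, 65.68323516845703), 79.06961822509766), array([215., 217., 217.]))
(array([409.8, 247.9]), np.int32(394), 23.0, ((354.17022705078125, -230.14797973632812), (176.86517333984375, 80.91783142089844), 14.92806625366211), array([194. , 197. , 197.5]))
```

View pics/w17.png

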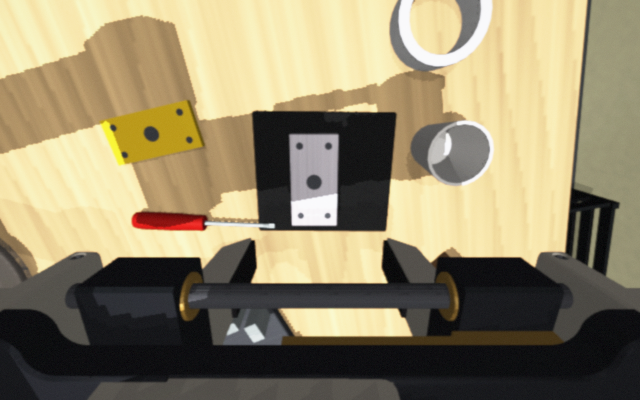

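View pics/t17.png

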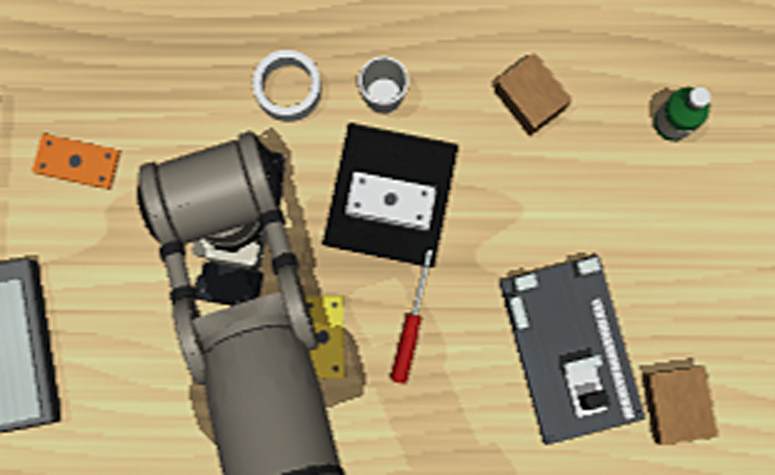

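View pics/s17.png

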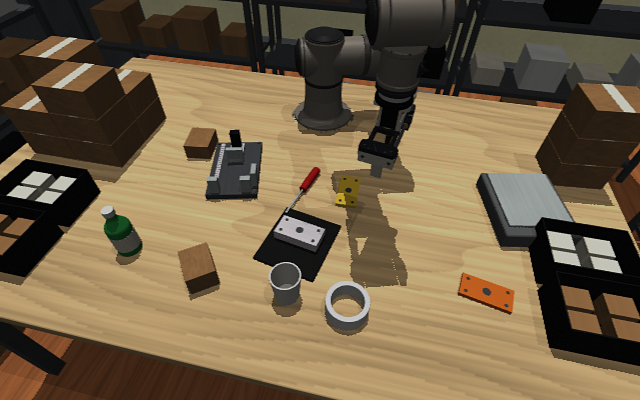

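```bash
python3 - <<'E'
from h import *
p,d=capture("top");P=cloud("top",d)
S=P[200:280,385:430].reshape(-1,3);S=S[(S[:,2]>90)&(S[:,2]<105)]
X=S.mean(0)[:2]-[454.7,-118];k,s=np.cos(np.radians(194.8)),np.sin(np.radians(194.8))
print("jaw x",k*X[0]+s*X[1]-58,len(S))
print(close_job())
E
```

```text
jaw x 115.67532531037824 51
the job is handed in; nothing more can be done
None
```

The job is done and handed in at about 118 s. Three aluminium plates were on the bench. I stacked all three on the caliper bed, measured them, and stacked them on the mat. The yellow and orange look-alikes were not touched.

- **Stacking and tapping:** With the jaw fully open, I tapped the stack against the end stop and then the fixed jaw, plate by plate, at about 8–15 N. The pictures put the stack's edges within about 1 mm of both reference faces. Only the top plate was visible from above. For the two below I relied on the taps stopping at the same position at each level.
- **Measuring:** I slid the jaw onto the flush stack and pressed it at about 14 N for roughly 2 s. The jaw position worked out from the arm came to 59–61 mm, which agrees with the nominal 60 mm. Then I drew the jaw back to its end stop.
- **Last checks:** The three plates lie flat in one stack on the mat. Its top reads 36.5 mm above the bench, where 38 mm is expected (mat plus three plates). The stack sits about 10 mm inside the nearest mat edge. The jaw reads 115.7 mm, which is fully open, and the gripper is clear.

The other objects look unmoved in the pictures.

While I drew the jaw open, the wrist force rose to about 51 N when it reached the end of the slide, well under the 120 N limit. Two cameras disagreed by up to 6 mm on positions, so I averaged them and confirmed by touch.

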